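Slack off the ratchet clamp on the welding bench

TASK

Slack off the ratchet clamp that holds the welded flange. Throw the pawl's release lever fully over, wind the crank on just enough for the pawl to spring clear of the ratchet wheel, then ease the crank slowly back, never letting it run, until its arm is pressed gently home against the rubber stop post, and let go. Do not force the lever or ram the stop, and leave the other things on the bench where they are.

Things in the scene. Friction and masses are not known exactly. Their poses are not given: they have to be found in the camera images.
- drum_axis (a point): On the upright axis of the clamp's drum, 80 mm above the bench. Axes of the fixed teal frame: z up, x towards the clamped flange ring, y towards the release lever. The drum carries a steel ratchet wheel (10 hooked teeth, 52 mm radius, top 64 mm high) and over it a flat crank arm (16 mm wide, top 88 mm high). Frame plate 12 mm high; ring top 36 mm high, 165 to 315 mm out along x.
- drum (a joint): Turn of drum and crank, rad; grows as it is wound on (anticlockwise from above). Held by the pawl at about 1.98; at 0 the arm points 108 degrees clockwise of the frame's x. A spring load turns it back: about 8 N at the handle when wound, fading to nothing near -0.1. It rubs (1.5 N at the handle): below about 0.3 it must be pushed. Let go with pawl off, it spins back; 1.5 rad/s is too fast, 2.3 wound too far.
- crank_handle (a point): Centre of the crank's black upright handle: a smooth round sleeve, 23 mm diameter, 56 mm long, 95 to 151 mm above the bench, that spins freely on its pin. It is 85 mm from the drum axis, at the outer end of the crank arm; nothing stands near it at its height.
- lever (a joint): Swing of the release lever, rad: 0 to 0.08 at the start (pawl sprung in), 0.9 fully over at its end stop (pawl sprung out). Grows clockwise from above: its post moves towards the frame's +x. Stiff: stays where it is left; takes about 4 to 6 N at the post, 35 N is too much.
- lever_post (a point): On the axis of the lever's upright round steel post, 80 mm above the bench; 14 mm diameter, top 101 mm high, free above the lever's flat arm (top 51 mm high). It swings about an upright pivot 74 mm from the drum axis along the frame's +y, 65 mm from the post: at lever 0 the post is 28 mm to -x and 58 mm to +y of the pivot, at 0.9 28 mm to +x and 58 mm to +y.
- pawl_nose (a point): Top of the pawl's nose, 73 mm above the bench, at the end of the 60 mm steel pawl that turns on the lever's pivot. About 45 mm from the drum axis (seen from above) when hooked in the wheel, 71 mm when clear. Under load the tooth's hook keeps the pawl in even with the lever over; it springs clear once the drum is wound on about 0.05 to 0.1 rad.
- crank_face (a point): Point on the side of the crank arm that meets the stop, 62 mm from the drum axis and 82 mm above the bench.
- stop_face (a point): Where the arm would meet the stop's round rubber post (13 mm diameter, top 90 mm high) if the post stood foremost in its slot: 62 mm from the drum axis, 82 mm above the bench, somewhere between -0.1 and +0.25 rad of drum turn. The post may be set back, so the arm comes home 0 to 12 mm beyond this point, and meets it hard: 30 N is too much. Axes: x away from the drum axis, y towards the arriving arm.
- spanner: Loose steel spanner, 180 mm long, lying on the bench beside the clamp. Origin at its underside. Not to be moved.
- paste_tin: Loose closed tin of welding paste, 70 mm diameter, 85 mm tall, standing beside the clamp. Origin at the centre of its underside. Not to be moved.
- magnet_square: Loose welding magnet, a grey block 75 x 75 x 18 mm lying beside the clamp. Origin at the centre of its underside. Not to be moved.

How it is judged:
By the outcome, as a careful person would: the job done as asked, in the order asked, and still so for the second after the job is handed in, with the robot touching nothing.
It also fails if it takes over 72 s, if anything falls off the work surface, if the arm or the gripper's body presses on something with over 40 N, if the wrist force passes 120 N, or if a joint passes its speed limit or range.

ROBOT

A 7-joint arm with a two-finger parallel gripper is mounted at the origin on the work surface. World frame = base frame: x ahead of the robot, y to its left, z up, the work surface at z = 0. Lengths are in m, angles in degrees, forces in N, time in s.
With the tool pointing down it reaches from about 0.425 to 0.875 m from the base axis. Payload 8.4 kg.
Tool frame: the origin (TCP) lies midway between the tips of the shut fingers; the grasp point (between the pads) lies 19 mm behind it (r.pinch_z is the distance from the TCP to the grasp point, in m); z points along the fingers, y is the direction in which the jaws open and shut (so a half turn about z gives the same grasp; the last joint's range is limited). The gripper opens to 87 mm and grips with 3 to 60 N. Pads are 19 mm wide; open, the fingers measure 117 mm over their backs; the gripper's body (75 mm by 190 mm) begins 51 mm behind the grasp point.
Start: joints at [68.457, 19.091, 2.286, 83.961, -0.768, 76.965, -3.352], TCP at [0.178, -0.625, 0.223] pointing down, gripper open.
Joint ranges: [-147.57, 147.57], [-21.85, 119.76], [-74.77, 79.35], [14.55, 137.4], [-85.83, 265.84], [4.83, 119.75], [-152.11, 152.11]. Speed limits (degrees/s): [127.2, 127.2, 159.86, 159.86, 180, 180, 180].

INTERFACE

Orientations are given as [roll, pitch, yaw] about the fixed x, y, z axes, in that order (R = Rz(yaw) Ry(pitch) Rx(roll)).
In Python, from station import r gives the robot as it stands. The module is installed in compiled form; this text tells all that it offers.
- The arm moves only by the tool play_rows, never from a script. Its argument "targets" is text: rows parted by semicolons, each of 5 numbers parted by spaces: the opening, from 0 (shut) to 1 (fully open), then the shift along the tool's x, y, z in m, then the turn about the tool's z in rad. A call has 1 to 5 rows; each row is the pose to reach, as a shift and turn from the pose measured when the call began, along the tool's axes at that moment; what a row does not reach only later rows make up. A row lasts 1/12 s, in which the tool goes at most 41.7 mm and 7.16 degrees, less where a joint would pass 70% of its speed; a pose out of reach is approached as far as the arm can. A call with a gripper value outside its range is refused whole. The fingers move at their own pace and stop on an object; the grip force is fixed at half the most. Time passes only in rows, so rows that repeat a pose let the fingers close. It gives the time, the measured TCP pose, the force and the opening at its end, in the units of the state.
- r.state(): the state, without advancing time (a new reading comes with each control period).
- r.capture(name): name is "scene" or "top" or "wrist"; returns a dict with "color" (400x640x3 uint8, red, green, blue), "mtx" (3x3 intrinsics, pixels), "extrinsics" (4x4, takes a point from camera to world coordinates); the wrist camera has in their place "hand_eye" (4x4, takes a point from camera to tool coordinates, whose origin is the TCP and whose axes are the flange's). Camera axes: x right, y down, z forward; pixel columns grow to the right and rows downward; lengths in m; the calibration is good to about 2 mm. A picture is of the moment at which its call begins: read the wrist's pose just before it. There is no depth.
- r.sign_off(): hands the job in, once; it reports no verdict.
The state is a dict: "t": time; "qpos": joint angles; "joint_velocities": joint speeds; "tau": joint torques, N m; "eef_pos": TCP position; "orientation": TCP orientation; "contact_force": force on the tool from outside, world axes, zero at the start; "torque": the same for the moment, N m; "gripper_width": finger opening in m.
Only numpy, scipy, OpenCV 4.12 (cv2) and the standard library are available. Lean on these libraries where they do the work, as an engineer would, in place of code of your own. Each camera call takes 0.05 s, during which the arm holds its last target.

## Working session

There is one attempt and no reset: what is moved stays moved. The work goes in short steps, Python scripts to look and compute and a tool call to move; the robot and the scene stay as the last step left them, time stands still between calls to the robot, and variables do not carry over. Pictures are saved under pics/ and viewed, and the job is handed in when it is done.

Besides the shell and the picture viewer there is one more tool, called after "Call:" by a JSON object that holds its "op" and its "data", one argument or row to a line. play_rows: Moves the arm, as the interface text tells. Its arguments: {"type":"object","properties":{"targets":{"type":"string"}},"required":["targets"]}

```bash
mkdir -p pics && python3 - <<'E'
from station import r
import cv2,json,numpy as np
s=r.state();print(s, r.pinch_z)
for n in("scene","top","wrist"):
    c=r.capture(n);cv2.imwrite(f"pics/{n}0.png",c["color"][...,::-1])
    print(n,c["mtx"].tolist(),(c.get("extrinsics") if "extrinsics" in c else c["hand_eye"]).round(4).tolist())
E
```

```text
{'t': 0.0, 'qpos': array([68.45805848, 19.13243378,  2.28351235, 84.00943903, -0.76816489,
       76.96597696, -3.35378959]), 'joint_velocities': array([ 0.09401831,  0.04424049, -0.02344301,  0.09513604,  0.01883188,
        0.08654339,  0.01223129]), 'tau': array([-2.01979447e-04, -6.56349277e+01,  1.33519940e+00, -4.03805459e+01,
       -5.98503649e-02,  4.49213083e-02,  1.40720831e-04]), 'eef_pos': array([ 0.17747749, -0.62482243,  0.22166523]), 'orientation': array([-1.79907547e+02,  5.57682459e-03,  1.58561910e+01]), 'contact_force': array([-0.82810185, -0.01103592, -0.5187217 ]), 'torque': array([ 0.01697668, -0.07059435, -0.02773285]), 'gripper_width': 0.08675338254971096} 0.0187
scene [[391.11922533834166, 0.0, 322.3255910399716], [0.0, 391.11922533834166, 200.6143052951124], [0.0, 0.0, 1.0]] [[0.5586, 0.462, -0.6889, 1.2743], [0.8294, -0.3086, 0.4656, -0.4164], [0.0025, -0.8315, -0.5555, 0.6445], [0.0, 0.0, 0.0, 1.0]]
top [[361.2386596550593, 0.0, 320.616346652459], [0.0, 361.2386596550593, 194.51978623698187], [0.0, 0.0, 1.0]] [[0.0274, -0.9802, 0.196, 0.4642], [-0.9996, -0.0259, 0.0102, 0.0375], [-0.0049, -0.1962, -0.9805, 0.8974], [0.0, 0.0, 0.0, 1.0]]
wrist [[302.2836194702802, 0.0, 320.44288333956075], [0.0, 302.2836194702802, 196.765699248817], [0.0, 0.0, 1.0]] [[0.0007, -0.9592, -0.2828, 0.0767], [1.0, 0.0003, 0.0017, -0.0005], [-0.0016, -0.2828, 0.9592, -0.162], [0.0, 0.0, 0.0, 1.0]]
```

View pics/scene0.png

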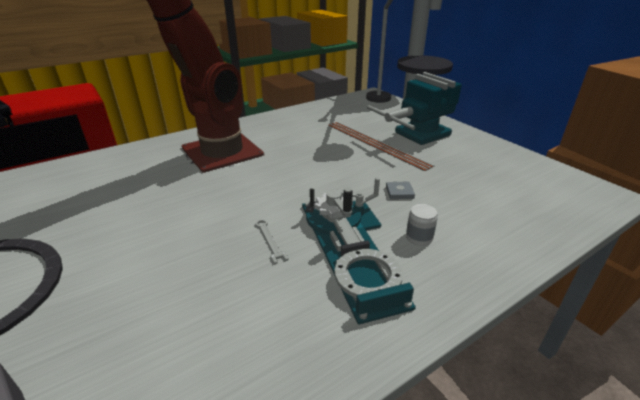

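View pics/top0.png

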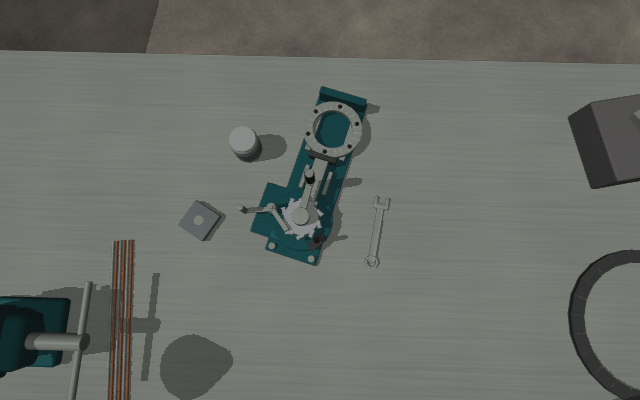

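View pics/wrist0.png

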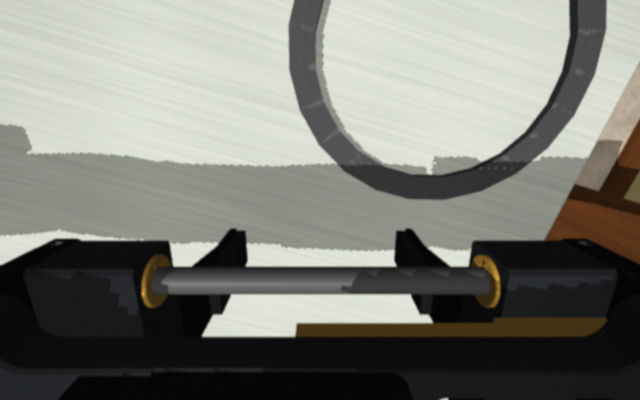

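```bash
python3 - <<'E'
import cv2
a=cv2.imread("pics/top0.png")[80:275,170:400];cv2.imwrite("pics/topz.png",cv2.resize(a,None,fx=3,fy=3,interpolation=cv2.INTER_CUBIC))
a=cv2.imread("pics/scene0.png")[165:325,250:450];cv2.imwrite("pics/scenez.png",cv2.resize(a,None,fx=3.7,fy=3.7,interpolation=cv2.INTER_CUBIC))
E
```

```text
(no output)
```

View pics/topz.png

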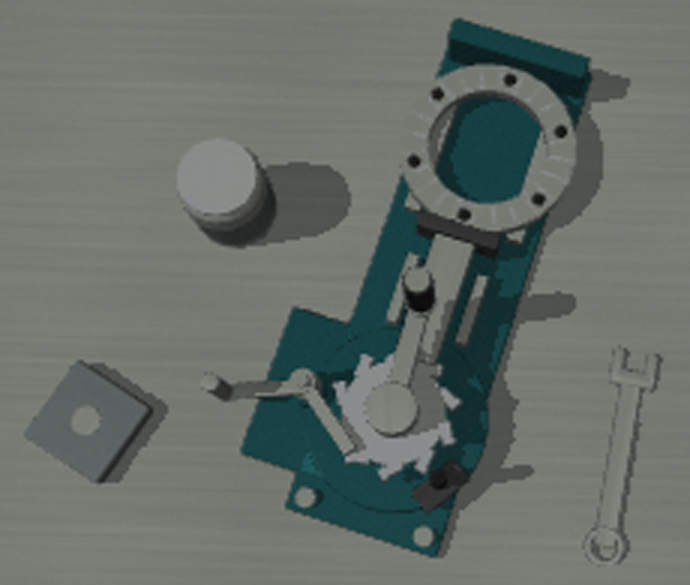

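View pics/scenez.png

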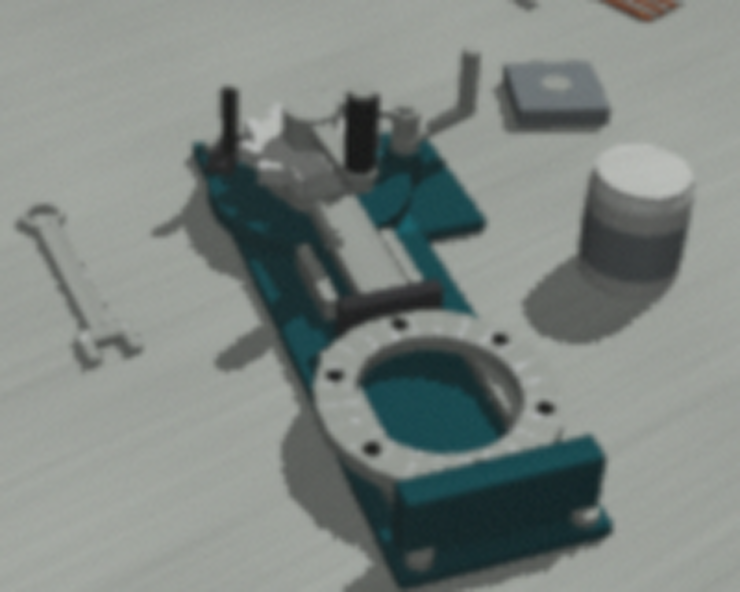

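```bash
cat > h.py <<'E'
import numpy as np
CAM={"scene":([391.11922533834166,322.3255910399716,200.6143052951124],[[0.5586,0.462,-0.6889,1.2743],[0.8294,-0.3086,0.4656,-0.4164],[0.0025,-0.8315,-0.5555,0.6445]]),
"top":([361.2386596550593,320.616346652459,194.51978623698187],[[0.0274,-0.9802,0.196,0.4642],[-0.9996,-0.0259,0.0102,0.0375],[-0.0049,-0.1962,-0.9805,0.8974]])}
def ray(cam,u,v,z):
    (f,cx,cy),E=CAM[cam];E=np.array(E)
    d=E[:,:3]@[(u-cx)/f,(v-cy)/f,1];o=E[:,3]
    return o+d*(z-o[2])/d[2]
def proj(cam,p):
    (f,cx,cy),E=CAM[cam];E=np.array(E)
    q=E[:,:3].T@(np.array(p)-E[:,3]);return f*q[0]/q[2]+cx,f*q[1]/q[2]+cy
E
python3 - <<'E'
from h import *
t=lambda X,Y,z:ray("top",170+X/3-.33,80+Y/3-.33,z)
s=lambda X,Y,z:ray("scene",250+X/3.7-.4,165+Y/3.7-.4,z)
P=dict(hub=t(392,408,.09),handle=t(420,276,.151),post=t(209,381,.101),stop=t(439,480,.09),ring=t(491,149,.036),tin=t(217,177,.085),mag=t(86,421,.018),nose=t(352,450,.073))
for k,v in P.items():print(k,v.round(4))
print("scene handle",s(363,97,.151),"post",s(471,53,.101),"stop",s(229,90,.09),"ring",s(435,393,.036), "piv",s(405,110,.07))
d=P['ring']-P['hub'];print(np.hypot(*d[:2]),np.degrees(np.arctan2(d[1],d[0])))
d=P['handle']-P['hub'];print(np.hypot(*d[:2]),np.degrees(np.arctan2(d[1],d[0])))
d=P['post']-P['hub'];print(np.hypot(*d[:2]),np.degrees(np.arctan2(d[1],d[0])))
d=P['stop']-P['hub'];print(np.hypot(*d[:2]),np.degrees(np.arctan2(d[1],d[0])))
E
```

```text
hub [0.5758 0.0903 0.09  ]
handle [0.6625 0.07   0.151 ]
post [0.5909 0.2267 0.101 ]
stop [0.523  0.0533 0.09  ]
ring [0.8049 0.019  0.036 ]
tin [0.7566 0.2359 0.085 ]
mag [0.5684 0.3447 0.018 ]
nose [0.5451 0.1206 0.073 ]
scene handle [0.66103703 0.07031301 0.151     ] post [0.59462417 0.22255016 0.101     ] stop [0.52393478 0.05569866 0.09      ] ring [0.80618822 0.0200701  0.036     ] piv [0.59171204 0.16504534 0.07      ]
0.23990363383252936 -17.2844609296532
0.08905135629354256 -13.157716600774721
0.13727595938010884 83.68247540204348
0.06445076572002974 -145.06497740770178
```

```bash
cat >> h.py <<'E'
D=np.array([.5765,.0897]);PH=np.radians(-17.2)
FX=np.array([np.cos(PH),np.sin(PH)]);FY=np.array([-FX[1],FX[0]])
def F(x,y):return D+x*FX+y*FY          # frame->world (m)
def toF(p):
    d=np.array(p)[:2]-D;return d@FX,d@FY
def hand(drum,rad=.085):
    a=np.radians(-108)+drum;return F(rad*np.cos(a),rad*np.sin(a))
def post(l):
    a=l-np.arctan2(28,58);return F(.065*np.sin(a),.074+.065*np.cos(a))
def totool(s,p,yaw=None):
    from scipy.spatial.transform import Rotation as R
    Rm=R.from_euler('xyz',s['orientation'],degrees=True).as_matrix()
    d=Rm.T@(np.array(p)-s['eef_pos'])
    cur=np.degrees(np.arctan2(Rm[1,0],Rm[0,0]))
    turn=0 if yaw is None else -np.radians((yaw-cur+180)%360-180)
    return d.round(4),round(turn,3),round(cur,2)
E
python3 - <<'E'
from h import *
from station import r
s=r.state()
print(totool(s,[.45,-.45,.25],72.8))
print(post(0.04),post(.9),hand(1.98))
E
```

```text
(array([ 0.3099, -0.0938, -0.028 ]), np.float64(-0.994), np.float64(15.86))
[0.59127504 0.22500086] [0.6427097  0.20793101] [0.65971755 0.07238412]
```

Call:
{"op": "play_rows", "data": {
  "targets": "0.5 0.04 -0.012 -0.01 -0.12; 0.4 0.08 -0.024 -0.02 -0.24; 0.3 0.12 -0.036 -0.028 -0.36; 0.3 0.16 -0.048 -0.028 -0.48; 0.3 0.2 -0.06 -0.028 -0.6"
}}

```text
t: 0.57
eef_pos: [0.352, -0.5134, 0.2506]
orientation: [-180.0, -0.0, 50.6]
contact_force: [-0.1, -0.7, 0.2]
gripper_width: 0.0617
```

```bash
python3 - <<'E'
from h import *
from station import r
s=r.state();print(s['t'],s['eef_pos'],s['gripper_width'],s['contact_force'])
print(totool(s,[.45,-.35,.25],72.8))
print(totool(s,[.55,-.1,.25],72.8))
E
```

```text
0.5667 [ 0.35202188 -0.51337234  0.25060637] 0.061723001022034964 [-0.11861553 -0.74811372  0.24873111]
(array([ 0.1884, -0.0281,  0.0007]), np.float64(-0.388), np.float64(50.55))
(array([ 0.445 , -0.1098,  0.0007]), np.float64(-0.388), np.float64(50.55))
```

Call:
{"op": "play_rows", "data": {
  "targets": "0.28 0.04 -0.008 0 -0.12; 0.28 0.08 -0.016 0 -0.24; 0.28 0.12 -0.024 0 -0.36; 0.28 0.16 -0.032 0 -0.388; 0.28 0.2 -0.04 0 -0.388"
}}

```text
t: 0.98
eef_pos: [0.4487, -0.3316, 0.2506]
orientation: [-180.0, -0.0, 72.9]
contact_force: [1.2, -0.8, 0.8]
gripper_width: 0.0287
```

```bash
python3 - <<'E'
from h import *
from station import r
s=r.state();print(s['t'],s['eef_pos'],s['gripper_width'],s['contact_force'])
print(totool(s,[.588,.224,.25],72.8))
E
```

```text
0.9833 [ 0.44865927 -0.33162793  0.25056431] 0.02872177473349959 [ 1.20131109 -0.76686849  0.81361603]
(array([ 0.572 , -0.03  ,  0.0007]), np.float64(0.002), np.float64(72.92))
```

Call:
{"op": "play_rows", "data": {
  "targets": "0.28 0.04 -0.002 0 0; 0.28 0.08 -0.004 0 0; 0.28 0.12 -0.006 0 0; 0.28 0.16 -0.008 0 0; 0.28 0.2 -0.01 0 0"
}}

```text
t: 1.4
eef_pos: [0.4978, -0.1356, 0.2506]
orientation: [-180.0, 0.0, 72.9]
contact_force: [0.8, 0.0, -0.5]
gripper_width: 0.0243
```

Call:
{"op": "play_rows", "data": {
  "targets": "0.28 0.04 -0.002 0 0; 0.28 0.08 -0.004 0 0; 0.28 0.12 -0.006 0 0; 0.28 0.16 -0.008 0 0; 0.28 0.2 -0.01 0 0"
}}

```text
t: 1.82
eef_pos: [0.547, 0.0604, 0.2506]
orientation: [180.0, 0.0, 72.9]
contact_force: [0.6, 0.3, 0.2]
gripper_width: 0.0245
```

Call:
{"op": "play_rows", "data": {
  "targets": "0.28 0.04 -0.002 0 0; 0.28 0.08 -0.004 0 0; 0.28 0.12 -0.006 0 0; 0.28 0.14 -0.008 0 0; 0.28 0.14 -0.008 0 0"
}}

```text
t: 2.23
eef_pos: [0.5794, 0.2029, 0.2499]
orientation: [-179.9, -0.1, 73.3]
contact_force: [-1.5, 0.6, 0.1]
gripper_width: 0.0245
```

```bash
python3 - <<'E'
from h import *
from station import r
import cv2
s=r.state();print(s['t'],s['eef_pos'],s['gripper_width'],s['contact_force'])
c=r.capture("wrist");cv2.imwrite("pics/w1.png",c["color"][...,::-1])
print(totool(s,[.588,.224,.25],72.8))
T=np.eye(4)
from scipy.spatial.transform import Rotation as R
T[:3,:3]=R.from_euler('xyz',s['orientation'],degrees=True).as_matrix();T[:3,3]=s['eef_pos']
np.save("w1.npy",T@c["hand_eye"])
E
```

```text
2.2333 [0.57937023 0.20288489 0.24991896] 0.024522213648087116 [-1.54547869  0.59864449  0.055934  ]
(array([ 0.0227,  0.0022, -0.    ]), np.float64(0.009), np.float64(73.31))
```

View pics/w1.png

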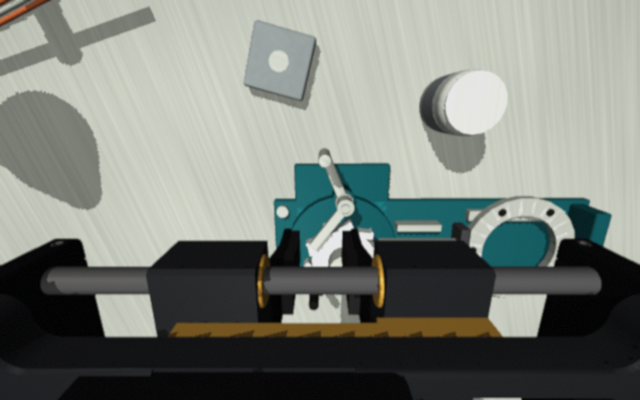

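```bash
cat >> h.py <<'E'
def wray(f,u,v,z):
    E=np.load(f);d=E[:3,:3]@[(u-320.44)/302.28,(v-196.77)/302.28,1];o=E[:3,3]
    return o+d*(z-o[2])/d[2]
E
python3 - <<'E'
from h import *
for n,u,v,z in[("post",324.5,154.5,.101),("pivot",345.5,207,.07),("tin",477,101,.085),("mag",278,61,.018)]:
    p=wray("w1.npy",u,v,z);print(n,p,np.array(toF(p)).round(4))
E
```

```text
post [0.59126545 0.23190758 0.101     ] [-0.0279  0.1402]
pivot [0.59657191 0.16020043 0.07      ] [-0.0017  0.0733]
tin [0.75702781 0.2375439  0.085     ] [0.1287 0.1946]
mag [0.56700878 0.34362487 0.018     ] [-0.0842  0.2398]
```

```bash
python3 - <<'E'
from h import *
from station import r
s=r.state();p=F(-.027,.135);print(p,totool(s,[*p,.25],72.8),totool(s,[*p,.070],72.8))
E
```

```text
[0.59062807 0.2266467 ] (array([ 0.0289,  0.0026, -0.0001]), np.float64(0.006), np.float64(73.17)) (array([0.0288, 0.0029, 0.1799]), np.float64(0.006), np.float64(73.17))
```

Call:
{"op": "play_rows", "data": {
  "targets": "0.28 0.015 0.002 0 0.006; 0.28 0.029 0.003 0.03 0.006; 0.28 0.029 0.003 0.06 0.006; 0.28 0.029 0.003 0.09 0.006; 0.28 0.029 0.003 0.12 0.006"
}}

```text
t: 2.7
eef_pos: [0.591, 0.2252, 0.1285]
orientation: [-179.9, 0.0, 72.8]
contact_force: [0.7, 0.4, -0.1]
gripper_width: 0.0241
```

```bash
cat > snap.py <<'E'
import sys,cv2
from h import *
from station import r
from scipy.spatial.transform import Rotation as R
n=sys.argv[1]
s=r.state();print(round(s['t'],2),s['eef_pos'].round(4),"F",np.array(toF(s['eef_pos'])).round(4),s['orientation'].round(1),s['gripper_width'].round(4),"f",s['contact_force'].round(1))
for cam in sys.argv[2:]:
    c=r.capture(cam);im=c["color"][...,::-1]
    if cam=="wrist":
        T=np.eye(4);T[:3,:3]=R.from_euler('xyz',s['orientation'],degrees=True).as_matrix();T[:3,3]=s['eef_pos'];np.save(n+".npy",T@c["hand_eye"])
    if cam=="top": im=cv2.resize(im[140:275,210:370],None,fx=4,fy=4,interpolation=cv2.INTER_CUBIC)
    if cam=="scene": im=cv2.resize(im[125:275,270:430],None,fx=4,fy=4,interpolation=cv2.INTER_CUBIC)
    cv2.imwrite(f"pics/{n}{cam[0]}.png",im)
E
python3 snap.py a top scene
```

```text
Traceback (most recent call last):
  File "snap.py", line 6, in <module>
    s=r.state();print(round(s['t'],2),s['eef_pos'].round(4),"F",np.array(toF(s['eef_pos'])).round(4),s['orientation'].round(1),s['gripper_width'].round(4),"f",s['contact_force'].round(1))
                                                                                                                               ^^^^^^^^^^^^^^^^^^^^^^^^
AttributeError: 'float' object has no attribute 'round'
```

```bash
sed -i "s/s\['gripper_width'\].round(4)/round(s['gripper_width'],4)/" snap.py; python3 snap.py a top scene
```

```text
2.7 [0.591  0.2252 0.1285] F [-0.0263  0.1337] [-179.9    0.    72.8] 0.0241 f [ 0.7  0.4 -0.1]
```

View pics/as.png

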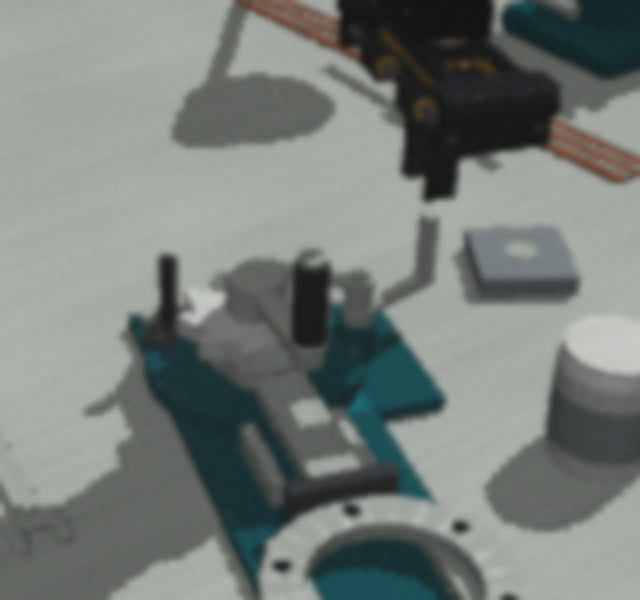

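View pics/at.png

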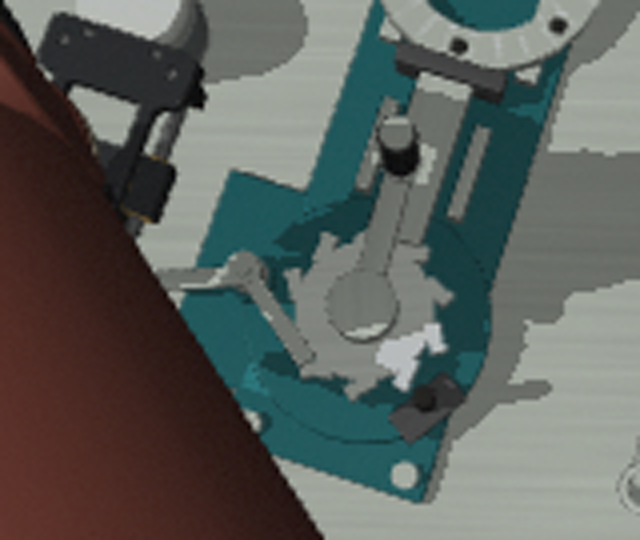

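```bash
python3 - <<'E'
from h import *
print(proj("scene",[.591,.2252,.101]),proj("scene",[.591,.2252,.1285]))
print(np.array(toF(ray("scene",376.9,176.5,.101))).round(4))
E
```

```text
(np.float64(376.7542018385439), np.float64(178.0671174557402)) (np.float64(377.56696648806434), np.float64(169.27255830519314))
[-0.0341  0.1375]
```

Call:
{"op": "play_rows", "data": {
  "targets": "0.28 0 0 0.012 0; 0.28 0 0 0.024 0; 0.28 0 0 0.034 0; 0.28 0 0 0.034 0"
}}

```text
t: 3.13
eef_pos: [0.5875, 0.2226, 0.0893]
orientation: [-179.5, 0.4, 72.7]
contact_force: [-0.0, -1.3, -0.4]
gripper_width: 0.0246
```

Call:
{"op": "play_rows", "data": {
  "targets": "0.28 0 0 0.01 0; 0.28 0 0 0.02 0; 0.28 0 0 0.022 0; 0.28 0 0 0.022 0"
}}

```text
t: 3.47
eef_pos: [0.5867, 0.2223, 0.0663]
orientation: [-179.4, 0.4, 72.7]
contact_force: [0.1, 0.2, -0.5]
gripper_width: 0.0243
```

```bash
python3 snap.py b scene wrist
```

```text
3.47 [0.5867 0.2223 0.0663] F [-0.0295  0.1297] [-179.4    0.4   72.7] 0.0243 f [ 0.1  0.2 -0.5]
```

View pics/bs.png

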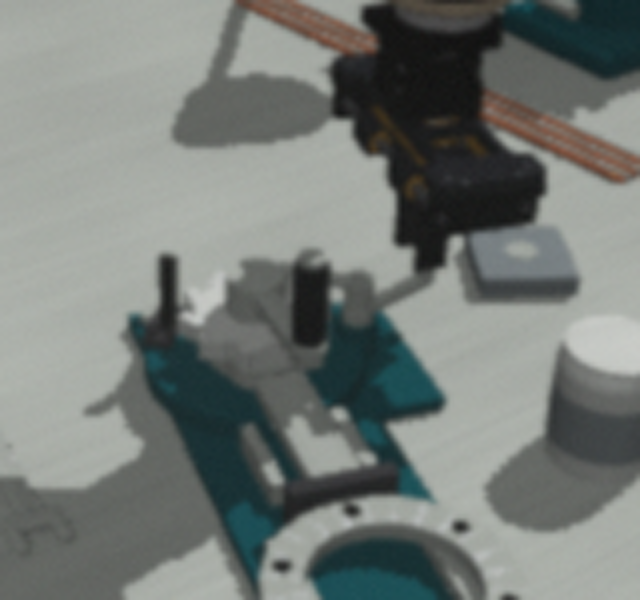

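View pics/bw.png

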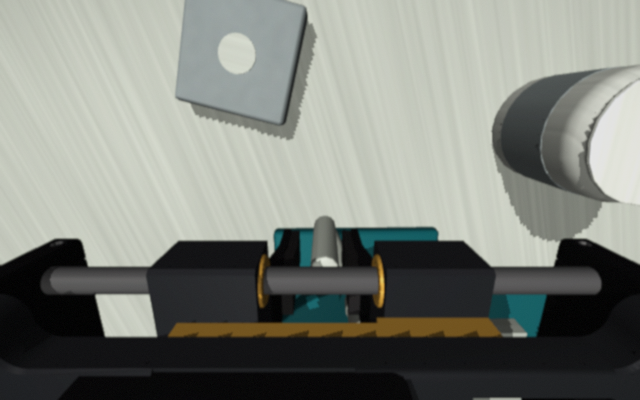

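```bash
python3 - <<'E'
from h import *
for v in(258,262,266):print(np.array(toF(wray("b.npy",325,v,.101))).round(4))
print(np.array(toF(wray("b.npy",325,220,.051))).round(4))
E
```

```text
[-0.0279  0.1401]
[-0.0279  0.138 ]
[-0.0279  0.1359]
[-0.0277  0.1395]
```

Call:
{"op": "play_rows", "data": {
  "targets": "0.28 0.003 0.003 0 0; 0.28 0.006 0.006 0 0; 0.28 0.006 0.012 0 0; 0.28 0.006 0.018 0 0; 0.28 0.006 0.022 0 0"
}}

```text
t: 3.98
eef_pos: [0.6104, 0.2227, 0.0673]
orientation: [-179.4, 0.3, 72.8]
contact_force: [-2.7, 2.9, 0.7]
gripper_width: 0.0243
```

```bash
python3 snap.py c
```

```text
3.98 [0.6104 0.2227 0.0673] F [-0.007   0.1371] [-179.4    0.3   72.8] 0.0243 f [-2.7  2.9  0.7]
```

Call:
{"op": "play_rows", "data": {
  "targets": "0.28 0 0.005 0 0; 0.28 0 0.01 0 0; 0.28 0 0.015 0 0; 0.28 0 0.02 0 0; 0.28 0 0.023 0 0"
}}

```text
t: 4.4
eef_pos: [0.633, 0.2155, 0.067]
orientation: [-179.4, 0.3, 72.7]
contact_force: [-3.8, 3.3, 0.4]
gripper_width: 0.0242
```

```bash
python3 snap.py c
```

```text
4.4 [0.633  0.2155 0.067 ] F [0.0168 0.1369] [-179.4    0.3   72.7] 0.0242 f [-3.8  3.3  0.4]
```

Call:
{"op": "play_rows", "data": {
  "targets": "0.28 -0.001 0.003 0 0; 0.28 -0.001 0.006 0 0; 0.28 -0.001 0.008 0 0; 0.28 -0.001 0.01 0 0; 0.28 -0.001 0.011 0 0"
}}

```text
t: 4.82
eef_pos: [0.6431, 0.21, 0.0667]
orientation: [-179.4, 0.4, 72.7]
contact_force: [-6.4, -1.4, 3.6]
gripper_width: 0.0242
```

Call:
{"op": "play_rows", "data": {
  "targets": "0.28 -0.001 0.001 0 0; 0.28 -0.001 0.002 0 0; 0.28 -0.001 0.002 0 0"
}}

```text
t: 5.07
eef_pos: [0.6447, 0.2078, 0.0666]
orientation: [-179.4, 0.5, 72.7]
contact_force: [-3.9, 0.4, 0.7]
gripper_width: 0.0244
```

```bash
python3 snap.py c
```

```text
5.07 [0.6447 0.2078 0.0666] F [0.0302 0.133 ] [-179.4    0.5   72.7] 0.0244 f [-3.9  0.4  0.7]
```

Call:
{"op": "play_rows", "data": {
  "targets": "0.28 0 0.001 0 0; 0.28 0 0.002 0 0; 0.28 0 0.002 0 0"
}}

```text
t: 5.32
eef_pos: [0.6459, 0.2069, 0.0666]
orientation: [-179.3, 0.6, 72.7]
contact_force: [-6.2, 1.4, 3.1]
gripper_width: 0.0244
```

Call:
{"op": "play_rows", "data": {
  "targets": "0.28 0 0.001 0 0; 0.28 0 0.002 0 0; 0.28 0 0.002 0 0"
}}

```text
t: 5.57
eef_pos: [0.646, 0.2069, 0.0665]
orientation: [-179.1, 0.6, 72.7]
contact_force: [-11.2, 0.7, 5.3]
gripper_width: 0.0245
```

```bash
python3 snap.py c scene wrist
```

```text
5.57 [0.646  0.2069 0.0665] F [0.0317 0.1325] [-179.1    0.6   72.7] 0.0245 f [-11.2   0.7   5.3]
```

View pics/cw.png

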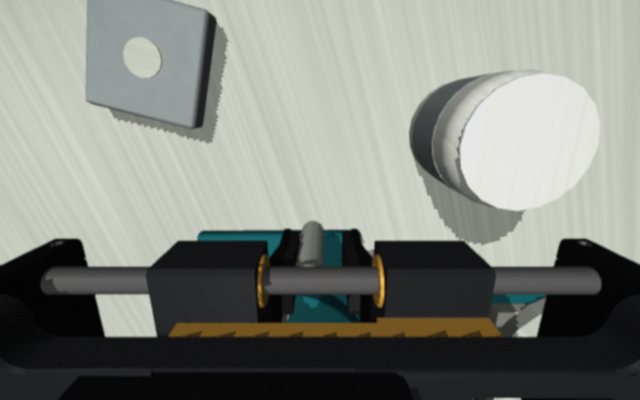

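View pics/cs.png

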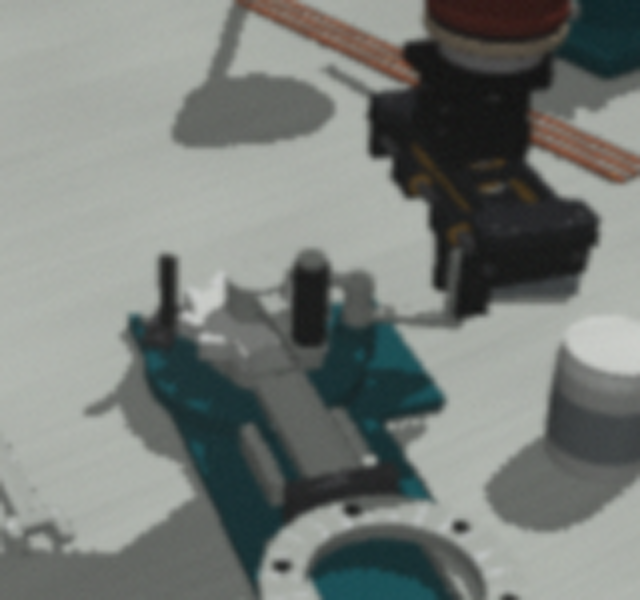

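Call:
{"op": "play_rows", "data": {
  "targets": "0.28 0 0.001 0 0; 0.28 0 0.002 0 0; 0.28 0 0.002 0 0"
}}

```text
t: 5.92
eef_pos: [0.646, 0.207, 0.0664]
orientation: [-179.0, 0.7, 72.8]
contact_force: [-12.7, 1.9, 6.5]
gripper_width: 0.0245
```

```bash
python3 snap.py c
```

```text
5.92 [0.646  0.207  0.0664] F [0.0317 0.1326] [-179.     0.7   72.8] 0.0245 f [-12.7   1.9   6.5]
```

Call:
{"op": "play_rows", "data": {
  "targets": "0.28 0 -0.003 0 0; 0.28 0 -0.006 0 0; 0.28 0 -0.006 -0.02 0; 0.28 0 -0.006 -0.06 0; 0.28 0 -0.006 -0.1 0"
}}

```text
t: 6.33
eef_pos: [0.6421, 0.208, 0.1664]
orientation: [-178.9, 0.8, 72.8]
contact_force: [1.7, -0.2, 0.6]
gripper_width: 0.0243
```

```bash
python3 snap.py d; python3 - <<'E'
from h import *
from station import r
s=r.state()
for yaw in(26,):print(totool(s,[.661,.071,.21],yaw),totool(s,[.661-.0,.071-.0,.21],yaw))
E
```

```text
6.33 [0.6421 0.208  0.1664] F [0.0277 0.1324] [-178.9    0.8   72.8] 0.0243 f [ 1.7 -0.2  0.6]
(array([-0.1259,  0.0578, -0.0429]), np.float64(0.816), np.float64(72.76)) (array([-0.1259,  0.0578, -0.0429]), np.float64(0.816), np.float64(72.76))
```

Call:
{"op": "play_rows", "data": {
  "targets": "0.4 0 0 -0.03 0.12; 0.5 -0.02 0.01 -0.045 0.24; 0.6 -0.04 0.02 -0.06 0.36; 0.6 -0.07 0.03 -0.065 0.48; 0.6 -0.085 0.035 -0.065 0.6"
}}

```text
t: 6.75
eef_pos: [0.6539, 0.1122, 0.2343]
orientation: [-179.8, 1.2, 37.8]
contact_force: [0.1, -1.4, -1.5]
gripper_width: 0.0484
```

Call:
{"op": "play_rows", "data": {
  "targets": "0.6 0 0 0 0.11; 0.6 0 0 0 0.22; 0.6 0 0 0 0.22"
}}

```text
t: 7.0
eef_pos: [0.6547, 0.1106, 0.2348]
orientation: [179.8, 1.1, 24.8]
contact_force: [-0.0, 0.4, 0.2]
gripper_width: 0.0518
```

```bash
python3 snap.py e wrist top scene; python3 - <<'E'
from h import *
from station import r
s=r.state()
print(totool(s,[.661,.071,.18],26))
E
```

```text
7.0 [0.6547 0.1106 0.2348] F [0.0686 0.0431] [179.8   1.1  24.8] 0.0518 f [-0.   0.4  0.2]
(array([-0.0103,  0.0402,  0.0546]), np.float64(-0.01), np.float64(25.42))
```

View pics/ew.png

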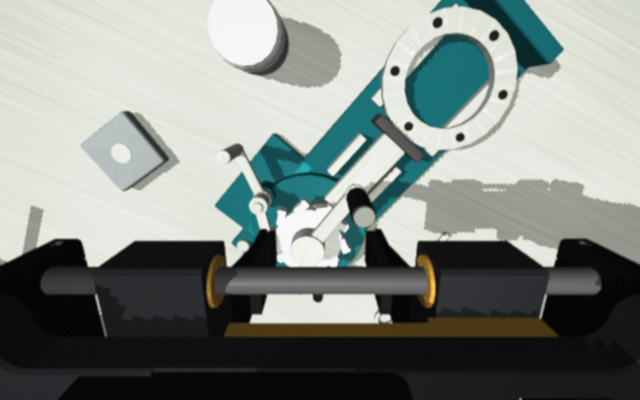

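View pics/et.png

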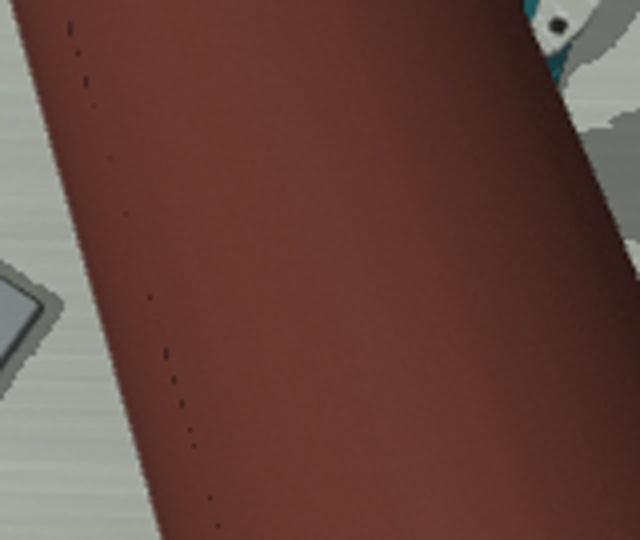

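View pics/es.png

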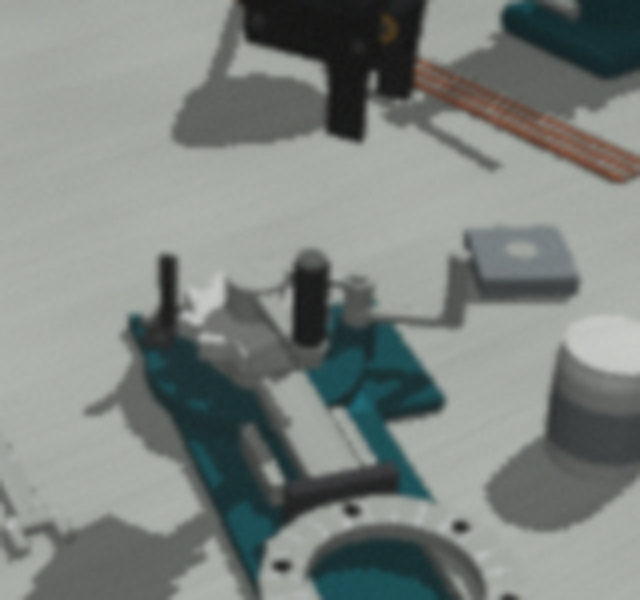

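```bash
python3 - <<'E'
from h import *
for n,u,v,z in[("handle",366,216,.151),("post",230,156,.101),("piv",259,205,.07),("ring",449,79,.036),("tin",241,24,.085),("hub",306,248,.095)]:
    p=wray("e.npy",u,v,z);print(n,p.round(4),np.array(toF(p)).round(4))
print("sc post",np.array(toF(ray("scene",270+459/4-.4,125+260/4-.4,.101))).round(4),"handle",ray("scene",270+312/4-.4,125+255/4-.4,.151).round(4))
E
```

```text
handle [0.6579 0.0685 0.151 ] [0.084  0.0038]
post [0.644  0.2026 0.101 ] [0.0311 0.1278]
piv [0.5961 0.1598 0.07  ] [-0.002   0.0728]
ring [0.809  0.0236 0.036 ] [0.2416 0.0056]
tin [0.758  0.2375 0.085 ] [0.1297 0.1949]
hub [0.581  0.0936 0.095 ] [0.0031 0.005 ]
sc post [0.0342 0.1291] handle [0.6521 0.0767 0.151 ]
```

```bash
python3 - <<'E'
from h import *
from station import r
s=r.state()
print(totool(s,[.659,.0715,.165],26),s['orientation'])
E
```

```text
(array([-0.0116,  0.0388,  0.0696]), np.float64(-0.01), np.float64(25.42)) [179.8722209    1.14540156  25.41890374]
```

Call:
{"op": "play_rows", "data": {
  "targets": "0.6 -0.005 0.02 0.02 0; 0.6 -0.011 0.039 0.045 0; 0.6 -0.011 0.039 0.065 0; 0.6 -0.011 0.039 0.068 0"
}}

```text
t: 7.48
eef_pos: [0.658, 0.0695, 0.1624]
orientation: [179.9, 1.5, 25.5]
contact_force: [-0.5, -1.1, -0.8]
gripper_width: 0.0523
```

```bash
python3 snap.py g wrist scene; python3 - <<'E'
from h import *
from station import r
s=r.state()
print(totool(s,[.659,.0715,.106],26),s['orientation'])
E
```

```text
7.48 [0.658  0.0695 0.1624] F [0.0838 0.0048] [179.9   1.5  25.5] 0.0523 f [-0.5 -1.1 -0.8]
(array([0.0008, 0.0007, 0.06  ]), np.float64(-0.007), np.float64(25.58)) [179.94587516   1.2288782   25.57527417]
```

View pics/gw.png

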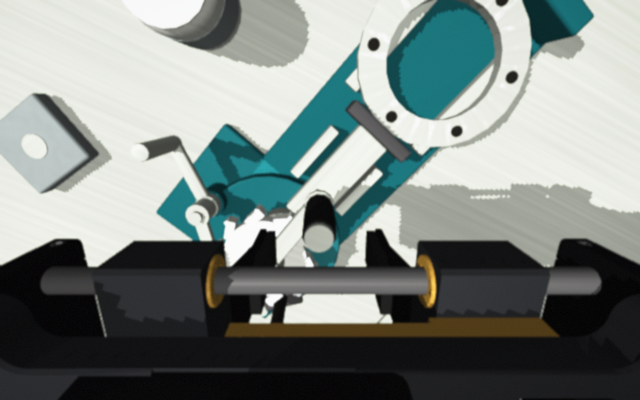

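View pics/gs.png

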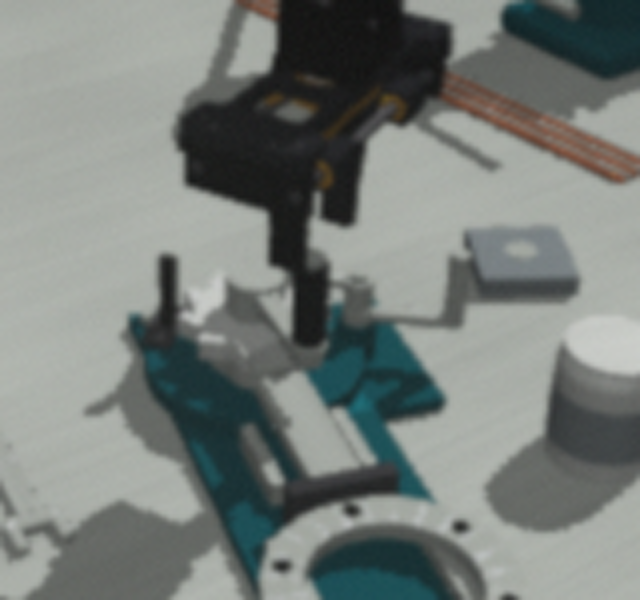

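```bash
python3 - <<'E'
from h import *
p=wray("g.npy",319,236,.151);print(p,toF(p))
E
```

```text
[0.65742681 0.07063691 0.151     ] (np.float64(0.08294473745837398), np.float64(0.005720147956910016))
```

Call:
{"op": "play_rows", "data": {
  "targets": "0.6 0.001 0 0.01 0; 0.6 0.001 0 0.02 0; 0.6 0.001 0 0.03 0; 0.6 0.001 0 0.03 0"
}}

```text
t: 7.92
eef_pos: [0.6582, 0.0727, 0.1335]
orientation: [180.0, 1.4, 25.6]
contact_force: [-0.1, 0.7, -1.0]
gripper_width: 0.0524
```

Call:
{"op": "play_rows", "data": {
  "targets": "0.6 0 0 0.01 0; 0.6 0 0 0.02 0; 0.6 0 0 0.025 0; 0.6 0 0 0.025 0"
}}

```text
t: 8.25
eef_pos: [0.6567, 0.0722, 0.1066]
orientation: [-180.0, 1.5, 25.6]
contact_force: [-0.6, 0.5, -0.3]
gripper_width: 0.0522
```

```bash
python3 snap.py g; python3 - <<'E'
from h import *
from station import r
s=r.state()
print(totool(s,[.658,.071,.106],26),s['orientation'])
E
```

```text
8.25 [0.6567 0.0722 0.1066] F [0.0818 0.007 ] [-180.     1.5   25.6] 0.0522 f [-0.6  0.5 -0.3]
(array([0.0007, 0.0016, 0.0006]), np.float64(-0.006), np.float64(25.64)) [-179.95460963    1.53291183   25.64203768]
```

Call:
{"op": "play_rows", "data": {
  "targets": "0.3 0.001 0.001 0 0; 0.28 0.001 0.001 0 0; 0.26 0.001 0.001 0 0; 0.2 0.001 0.001 0 0; 0.1 0.001 0.001 0 0"
}}

```text
t: 8.67
eef_pos: [0.6583, 0.0718, 0.107]
orientation: [-180.0, 1.5, 25.6]
contact_force: [0.4, 0.0, -0.3]
gripper_width: 0.0267
```

Call:
{"op": "play_rows", "data": {
  "targets": "0.1 0 0 0 0; 0.1 0 0 0 0"
}}

```text
t: 8.83
eef_pos: [0.6585, 0.0714, 0.1071]
orientation: [-180.0, 1.5, 25.6]
contact_force: [1.5, -0.9, -1.3]
gripper_width: 0.0218
```

```bash
python3 snap.py i scene wrist
```

```text
8.83 [0.6585 0.0714 0.1071] F [0.0838 0.0067] [-180.     1.5   25.6] 0.0218 f [ 1.5 -0.9 -1.3]
```

View pics/is.png

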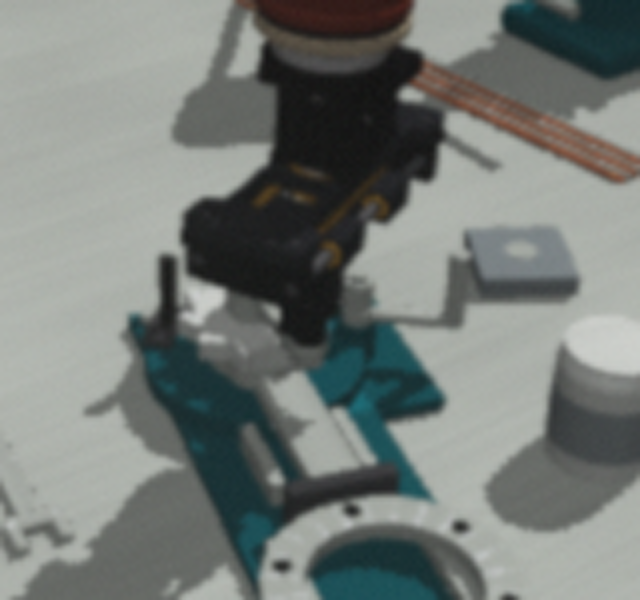

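```bash
cat > arc.py <<'E'
import sys
from h import *
from station import r
s=r.state();x,y=toF(s['eef_pos'])
th=np.arctan2(y,x)
print("t",round(s['t'],2),"drum %.3f rad %.4f"%((th+np.radians(108)),np.hypot(x,y)),"z %.4f"%s['eef_pos'][2],s['orientation'].round(1),"w %.4f"%s['gripper_width'])
fr=np.array([s['contact_force'][:2]@FX,s['contact_force'][:2]@FY]);t=np.array([-np.sin(th),np.cos(th)])
print("force tang %.1f rad %.1f z %.1f"%(fr@t,fr@[np.cos(th),np.sin(th)],s['contact_force'][2]))
for d in map(float,sys.argv[1:]):
    print(d,totool(s,[*hand(d,.0845),.107]))
E
python3 arc.py 1.99 2.02 2.05 2.08
```

```text
t 8.93 drum 1.966 rad 0.0840 z 0.1071 [-180.     1.5   25.6] w 0.0221
force tang -1.4 rad 2.1 z -0.7
1.99 (array([ 0.0016, -0.0013,  0.    ]), 0, np.float64(25.62))
2.02 (array([ 0.0031, -0.0034,  0.    ]), 0, np.float64(25.62))
2.05 (array([ 0.0046, -0.0055, -0.    ]), 0, np.float64(25.62))
2.08 (array([ 0.0059, -0.0076, -0.0001]), 0, np.float64(25.62))
```

Call:
{"op": "play_rows", "data": {
  "targets": "0.1 0.0015 -0.0015 0 0; 0.1 0.003 -0.0035 0 0; 0.1 0.0045 -0.0055 0 0; 0.1 0.0055 -0.007 0 0"
}}

```text
t: 9.27
eef_pos: [0.6597, 0.0771, 0.107]
orientation: [179.9, 1.7, 25.5]
contact_force: [-5.3, -8.6, 5.4]
gripper_width: 0.022
```

```bash
python3 arc.py 2.05 2.07 2.09; python3 snap.py j wrist scene
```

```text
t 9.27 drum 2.035 rad 0.0842 z 0.1070 [179.9   1.7  25.5] w 0.0220
force tang -9.3 rad -3.9 z 5.4
2.05 (array([ 0.0009, -0.0009, -0.    ]), 0, np.float64(25.49))
2.07 (array([ 0.0019, -0.0023, -0.0001]), 0, np.float64(25.49))
2.09 (array([ 0.0027, -0.0037, -0.0001]), 0, np.float64(25.49))
9.27 [0.6597 0.0771 0.107 ] F [0.0832 0.0126] [179.9   1.7  25.5] 0.022 f [-5.3 -8.6  5.4]
```

View pics/jw.png

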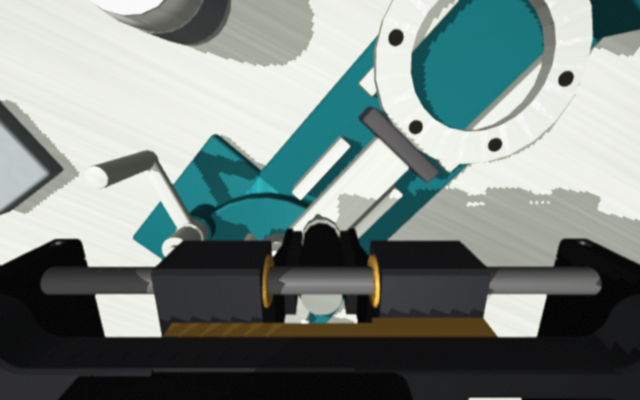

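View pics/iw.png

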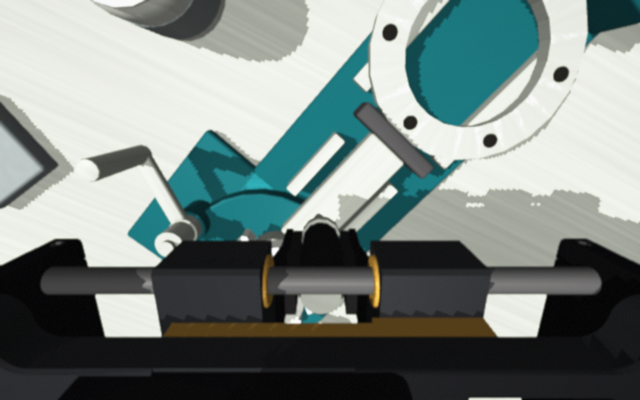

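Call:
{"op": "play_rows", "data": {
  "targets": "0.1 0.001 -0.0015 0 0; 0.1 0.002 -0.003 0 0; 0.1 0.003 -0.005 0 0; 0.1 0.003 -0.005 0 0"
}}

```text
t: 9.7
eef_pos: [0.6601, 0.0804, 0.107]
orientation: [179.7, 1.8, 25.4]
contact_force: [-2.4, -8.8, 4.0]
gripper_width: 0.022
```

```bash
python3 arc.py 2.05 2.07 2.09; python3 snap.py k wrist scene
```

```text
t 9.7 drum 2.074 rad 0.0842 z 0.1070 [179.7   1.8  25.4] w 0.0220
force tang -9.0 rad -1.4 z 4.0
2.05 (array([-0.0008,  0.0019,  0.    ]), 0, np.float64(25.39))
2.07 (array([ 0.0001,  0.0005, -0.    ]), 0, np.float64(25.39))
2.09 (array([ 0.001 , -0.0009, -0.    ]), 0, np.float64(25.39))
9.7 [0.6601 0.0804 0.107 ] F [0.0826 0.0158] [179.7   1.8  25.4] 0.022 f [-2.4 -8.8  4. ]
```

View pics/ks.png

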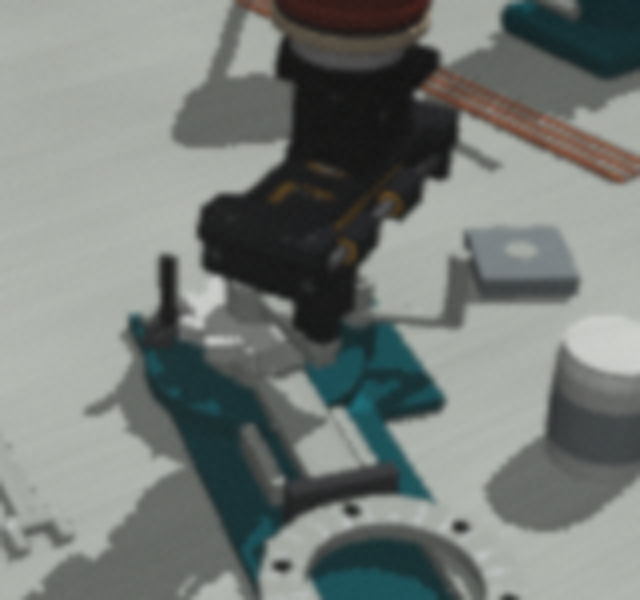

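View pics/js.png

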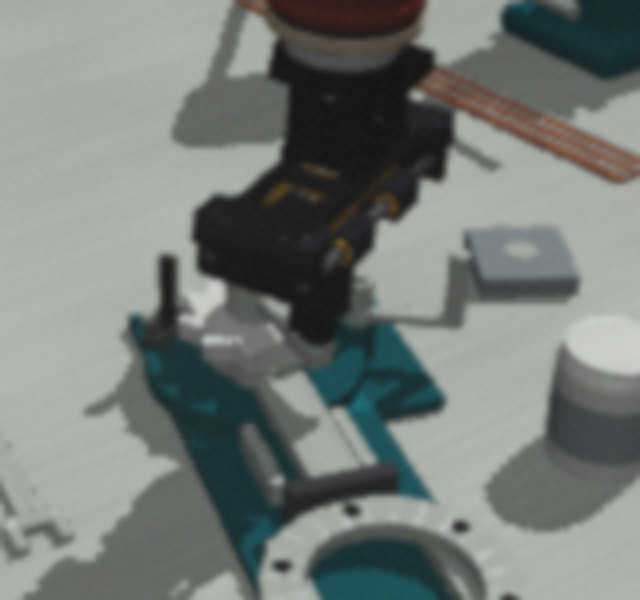

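View pics/kw.png

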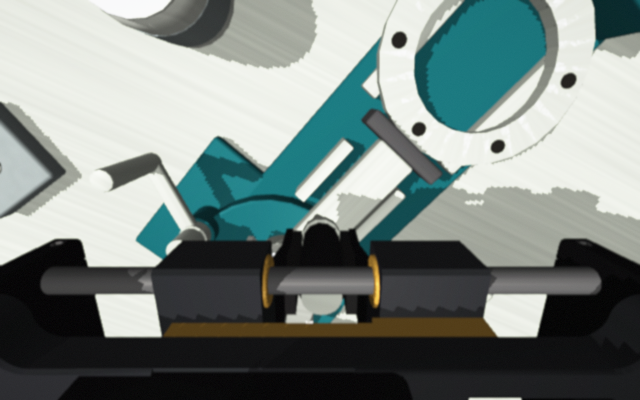

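Call:
{"op": "play_rows", "data": {
  "targets": "0.1 0.001 -0.0015 0 0; 0.1 0.001 -0.002 0 0; 0.1 0.001 -0.002 0 0"
}}

```text
t: 10.05
eef_pos: [0.66, 0.0796, 0.107]
orientation: [179.5, 2.0, 25.2]
contact_force: [-2.4, -9.1, 2.6]
gripper_width: 0.0222
```

```bash
python3 arc.py 2.06 2.03 1.99 1.95 1.91
```

```text
t 10.05 drum 2.065 rad 0.0841 z 0.1070 [179.5   2.   25.2] w 0.0222
force tang -9.3 rad -1.3 z 2.6
2.06 (array([ 0.0001,  0.0005, -0.    ]), 0, np.float64(25.25))
2.03 (array([-0.0013,  0.0027,  0.    ]), 0, np.float64(25.25))
1.99 (array([-0.0032,  0.0054,  0.0001]), 0, np.float64(25.25))
1.95 (array([-0.0053,  0.0081,  0.0002]), 0, np.float64(25.25))
1.91 (array([-0.0075,  0.0107,  0.0003]), 0, np.float64(25.25))
```

Call:
{"op": "play_rows", "data": {
  "targets": "0.1 0.001 -0.002 0 0; 0.1 0.002 -0.004 0 0; 0.1 0.002 -0.006 0 0; 0.1 0.002 -0.006 0 0"
}}

```text
t: 10.38
eef_pos: [0.6602, 0.0825, 0.107]
orientation: [179.3, 2.0, 25.1]
contact_force: [2.7, -9.4, -0.3]
gripper_width: 0.0221
```

```bash
python3 arc.py 2.06 2.03 2. 1.97 1.94;python3 snap.py l scene
```

```text
t 10.38 drum 2.099 rad 0.0840 z 0.1070 [179.3   2.   25.1] w 0.0221
force tang -9.1 rad 3.5 z -0.3
2.06 (array([-0.0013,  0.0031,  0.0001]), 0, np.float64(25.08))
2.03 (array([-0.0027,  0.0052,  0.0002]), 0, np.float64(25.08))
2.0 (array([-0.0041,  0.0073,  0.0003]), 0, np.float64(25.08))
1.97 (array([-0.0057,  0.0093,  0.0003]), 0, np.float64(25.08))
1.94 (array([-0.0072,  0.0113,  0.0004]), 0, np.float64(25.08))
10.38 [0.6602 0.0825 0.107 ] F [0.0821 0.0179] [179.3   2.   25.1] 0.0221 f [ 2.7 -9.4 -0.3]
```

View pics/ls.png

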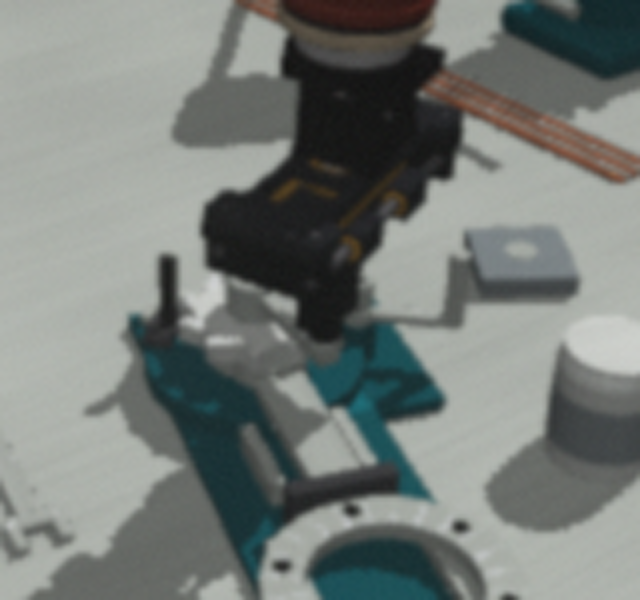

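Call:
{"op": "play_rows", "data": {
  "targets": "0.1 0 0 0 0; 0.1 -0.001 0.002 0 0; 0.1 -0.002 0.004 0 0; 0.1 -0.003 0.0055 0 0; 0.1 -0.004 0.007 0 0"
}}

```text
t: 10.85
eef_pos: [0.6588, 0.0724, 0.107]
orientation: [179.3, 2.2, 25.0]
contact_force: [-4.2, -6.2, 1.0]
gripper_width: 0.0216
```

```bash
python3 arc.py 1.96 1.92 1.88 1.84 1.8
```

```text
t 10.85 drum 1.978 rad 0.0841 z 0.1070 [179.3   2.2  25. ] w 0.0216
force tang -6.9 rad -2.8 z 1.0
1.96 (array([-0.0006,  0.0015,  0.    ]), 0, np.float64(24.98))
1.92 (array([-0.0027,  0.0041,  0.0001]), 0, np.float64(24.98))
1.88 (array([-0.005 ,  0.0066,  0.0003]), 0, np.float64(24.98))
1.84 (array([-0.0073,  0.0091,  0.0004]), 0, np.float64(24.98))
1.8 (array([-0.0097,  0.0114,  0.0005]), 0, np.float64(24.98))
```

Call:
{"op": "play_rows", "data": {
  "targets": "0.1 0 0 0 0; 0.1 -0.001 0.002 0 0; 0.1 -0.002 0.004 0 0; 0.1 -0.004 0.006 0 0; 0.1 -0.006 0.008 0 0"
}}

```text
t: 11.27
eef_pos: [0.6556, 0.0613, 0.107]
orientation: [179.2, 2.3, 24.9]
contact_force: [-5.1, -5.2, 1.1]
gripper_width: 0.0219
```

```bash
python3 arc.py 1.8 1.75 1.7 1.65 1.6; python3 snap.py m scene
```

```text
t 11.27 drum 1.840 rad 0.0840 z 0.1070 [179.2   2.3  24.9] w 0.0219
force tang -6.7 rad -3.0 z 1.1
1.8 (array([-0.0021,  0.0027,  0.0001]), 0, np.float64(24.93))
1.75 (array([-0.0053,  0.0055,  0.0003]), 0, np.float64(24.93))
1.7 (array([-0.0086,  0.0081,  0.0005]), 0, np.float64(24.93))
1.65 (array([-0.012 ,  0.0106,  0.0007]), 0, np.float64(24.93))
1.6 (array([-0.0155,  0.0129,  0.0008]), 0, np.float64(24.93))
11.27 [0.6556 0.0613 0.107 ] F [ 0.0839 -0.0038] [179.2   2.3  24.9] 0.0219 f [-5.1 -5.2  1.1]
```

View pics/ms.png

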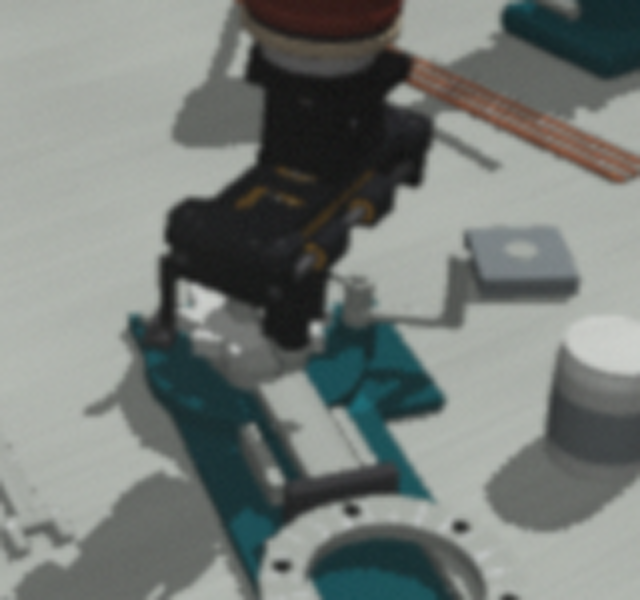

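Call:
{"op": "play_rows", "data": {
  "targets": "0.1 -0.001 0.001 0 0; 0.1 -0.003 0.0035 0 0; 0.1 -0.006 0.006 0 0; 0.1 -0.009 0.0085 0 0; 0.1 -0.012 0.0105 0 0"
}}

```text
t: 11.73
eef_pos: [0.6475, 0.045, 0.107]
orientation: [179.2, 2.6, 24.8]
contact_force: [-4.2, -4.1, -1.4]
gripper_width: 0.0219
```

```bash
python3 arc.py 1.6 1.55 1.5 1.45 1.4 1.35
```

```text
t 11.73 drum 1.623 rad 0.0840 z 0.1070 [179.2   2.6  24.8] w 0.0219
force tang -5.7 rad -1.3 z -1.4
1.6 (array([-0.0014,  0.0015,  0.0001]), 0, np.float64(24.85))
1.55 (array([-0.005 ,  0.0036,  0.0003]), 0, np.float64(24.85))
1.5 (array([-0.0088,  0.0056,  0.0005]), 0, np.float64(24.85))
1.45 (array([-0.0126,  0.0073,  0.0007]), 0, np.float64(24.85))
1.4 (array([-0.0165,  0.0089,  0.0009]), 0, np.float64(24.85))
1.35 (array([-0.0205,  0.0102,  0.0011]), 0, np.float64(24.85))
```

Call:
{"op": "play_rows", "data": {
  "targets": "0.1 -0.001 0.001 0 0; 0.1 -0.004 0.003 0 0; 0.1 -0.008 0.005 0 0; 0.1 -0.0115 0.007 0 0; 0.1 -0.015 0.008 0 0"
}}

```text
t: 12.15
eef_pos: [0.6361, 0.0307, 0.1071]
orientation: [179.3, 2.7, 24.8]
contact_force: [-2.3, -4.5, -3.7]
gripper_width: 0.0221
```

```bash
python3 arc.py 1.35 1.3 1.25 1.2 1.15 1.1
```

```text
t 12.15 drum 1.405 rad 0.0839 z 0.1071 [179.3   2.7  24.8] w 0.0221
force tang -4.8 rad 1.5 z -3.7
1.35 (array([-0.0042,  0.0021,  0.0003]), 0, np.float64(24.82))
1.3 (array([-0.0082,  0.0032,  0.0005]), 0, np.float64(24.82))
1.25 (array([-0.0123,  0.0042,  0.0007]), 0, np.float64(24.82))
1.2 (array([-0.0165,  0.0049,  0.0009]), 0, np.float64(24.82))
1.15 (array([-0.0207,  0.0054,  0.0011]), 0, np.float64(24.82))
1.1 (array([-0.0249,  0.0058,  0.0013]), 0, np.float64(24.82))
```

Call:
{"op": "play_rows", "data": {
  "targets": "0.1 -0.002 0.001 0 0; 0.1 -0.005 0.0025 0 0; 0.1 -0.009 0.0035 0 0; 0.1 -0.013 0.0045 0.0005 0; 0.1 -0.0165 0.005 0.001 0"
}}

```text
t: 12.57
eef_pos: [0.6228, 0.0195, 0.107]
orientation: [179.3, 2.7, 24.8]
contact_force: [-4.3, -0.1, 0.7]
gripper_width: 0.0219
```

```bash
python3 arc.py 1.15 1.1 1.05 1.0 .95 .9
```

```text
t 12.57 drum 1.198 rad 0.0841 z 0.1070 [179.3   2.7  24.8] w 0.0219
force tang -3.7 rad -2.3 z 0.7
1.15 (array([-0.0039,  0.0009,  0.0002]), 0, np.float64(24.85))
1.1 (array([-0.0081,  0.0013,  0.0004]), 0, np.float64(24.85))
1.05 (array([-0.0124,  0.0014,  0.0006]), 0, np.float64(24.85))
1.0 (array([-0.0166,  0.0013,  0.0008]), 0, np.float64(24.85))
0.95 (array([-0.0208,  0.001 ,  0.001 ]), 0, np.float64(24.85))
0.9 (array([-0.025 ,  0.0004,  0.0012]), 0, np.float64(24.85))
```

Call:
{"op": "play_rows", "data": {
  "targets": "0.1 -0.002 0.0005 0 0; 0.1 -0.006 0.001 0 0; 0.1 -0.0105 0.0015 0.0005 0; 0.1 -0.0145 0.0015 0.0005 0; 0.1 -0.019 0.001 0.001 0"
}}

```text
t: 12.98
eef_pos: [0.6057, 0.0108, 0.107]
orientation: [179.3, 2.7, 24.9]
contact_force: [-2.9, 0.7, 0.2]
gripper_width: 0.0218
```

```bash
python3 arc.py .95 .9 .85 .8 .75 .7
```

```text
t 12.98 drum 0.969 rad 0.0841 z 0.1070 [179.3   2.7  24.9] w 0.0218
force tang -2.4 rad -1.6 z 0.2
0.95 (array([-0.0016,  0.0002,  0.0001]), 0, np.float64(24.86))
0.9 (array([-0.0058, -0.0003,  0.0003]), 0, np.float64(24.86))
0.85 (array([-0.01  , -0.001 ,  0.0005]), 0, np.float64(24.86))
0.8 (array([-0.0141, -0.002 ,  0.0007]), 0, np.float64(24.86))
0.75 (array([-0.0182, -0.0031,  0.0009]), 0, np.float64(24.86))
0.7 (array([-0.0222, -0.0045,  0.001 ]), 0, np.float64(24.86))
```

Call:
{"op": "play_rows", "data": {
  "targets": "0.1 -0.003 0 0 0; 0.1 -0.007 -0.0005 0 0; 0.1 -0.011 -0.001 0.0005 0; 0.1 -0.015 -0.002 0.0005 0; 0.1 -0.019 -0.0033 0.001 0"
}}

```text
t: 13.4
eef_pos: [0.5869, 0.006, 0.107]
orientation: [179.3, 2.6, 24.9]
contact_force: [-2.9, 1.9, -0.7]
gripper_width: 0.0221
```

```bash
python3 arc.py .7 .65 .6 .55 .5 .45
```

```text
t 13.4 drum 0.738 rad 0.0843 z 0.1070 [179.3   2.6  24.9] w 0.0221
force tang -2.6 rad -2.3 z -0.7
0.7 (array([-0.0031, -0.0009,  0.0002]), 0, np.float64(24.88))
0.65 (array([-0.007 , -0.0024,  0.0003]), 0, np.float64(24.88))
0.6 (array([-0.0109, -0.0042,  0.0005]), 0, np.float64(24.88))
0.55 (array([-0.0146, -0.0061,  0.0006]), 0, np.float64(24.88))
0.5 (array([-0.0183, -0.0082,  0.0008]), 0, np.float64(24.88))
0.45 (array([-0.0218, -0.0105,  0.0009]), 0, np.float64(24.88))
```

Call:
{"op": "play_rows", "data": {
  "targets": "0.1 -0.003 -0.001 0 0; 0.1 -0.007 -0.0025 0 0; 0.1 -0.011 -0.004 0.0005 0; 0.1 -0.0145 -0.006 0.0005 0; 0.1 -0.018 -0.008 0.001 0"
}}

```text
t: 13.82
eef_pos: [0.5672, 0.0056, 0.107]
orientation: [179.3, 2.6, 24.9]
contact_force: [-1.0, 2.0, -1.2]
gripper_width: 0.0218
```

```bash
python3 arc.py .5 .45 .4 .35 .3 .25 .2
```

```text
t 13.82 drum 0.504 rad 0.0846 z 0.1070 [179.3   2.6  24.9] w 0.0218
force tang -1.2 rad -1.9 z -1.2
0.5 (array([-0.0003, -0.0003,  0.    ]), 0, np.float64(24.87))
0.45 (array([-0.0038, -0.0025,  0.0002]), 0, np.float64(24.87))
0.4 (array([-0.0072, -0.005 ,  0.0003]), 0, np.float64(24.87))
0.35 (array([-0.0105, -0.0077,  0.0004]), 0, np.float64(24.87))
0.3 (array([-0.0137, -0.0105,  0.0005]), 0, np.float64(24.87))
0.25 (array([-0.0167, -0.0134,  0.0006]), 0, np.float64(24.87))
0.2 (array([-0.0196, -0.0165,  0.0007]), 0, np.float64(24.87))
```

Call:
{"op": "play_rows", "data": {
  "targets": "0.1 -0.003 -0.002 0 0; 0.1 -0.006 -0.004 0 0; 0.1 -0.0085 -0.006 0.0005 0; 0.1 -0.011 -0.008 0.0005 0; 0.1 -0.0125 -0.0095 0.0005 0"
}}

```text
t: 14.23
eef_pos: [0.5516, 0.0087, 0.107]
orientation: [179.3, 2.6, 24.9]
contact_force: [0.3, 0.3, -5.2]
gripper_width: 0.0217
```

```bash
python3 arc.py .3 .25 .2 .15 .1 .05; python3 snap.py n scene top wrist
```

```text
t 14.23 drum 0.316 rad 0.0847 z 0.1070 [179.3   2.6  24.9] w 0.0217
force tang 0.2 rad -0.4 z -5.2
0.3 (array([-0.0008, -0.0011,  0.0001]), 0, np.float64(24.86))
0.25 (array([-0.0038, -0.004 ,  0.0002]), 0, np.float64(24.86))
0.2 (array([-0.0067, -0.0071,  0.0002]), 0, np.float64(24.86))
0.15 (array([-0.0094, -0.0104,  0.0003]), 0, np.float64(24.86))
0.1 (array([-0.012 , -0.0137,  0.0004]), 0, np.float64(24.86))
0.05 (array([-0.0143, -0.0172,  0.0005]), 0, np.float64(24.86))
14.23 [0.5516 0.0087 0.107 ] F [ 0.0001 -0.0847] [179.3   2.6  24.9] 0.0217 f [ 0.3  0.3 -5.2]
```

View pics/ns.png

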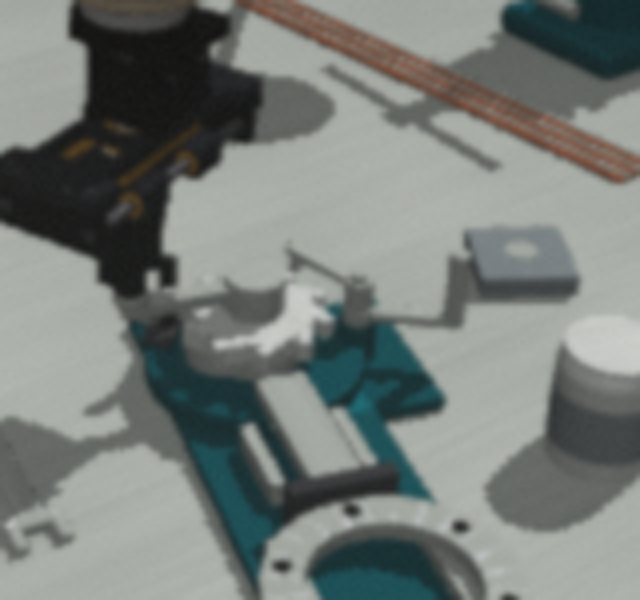

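View pics/nw.png

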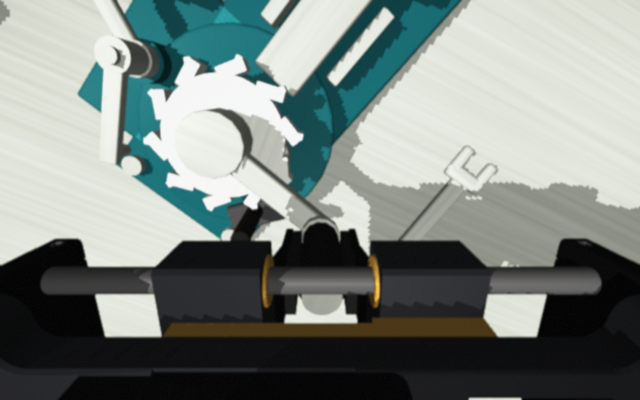

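View pics/nt.png

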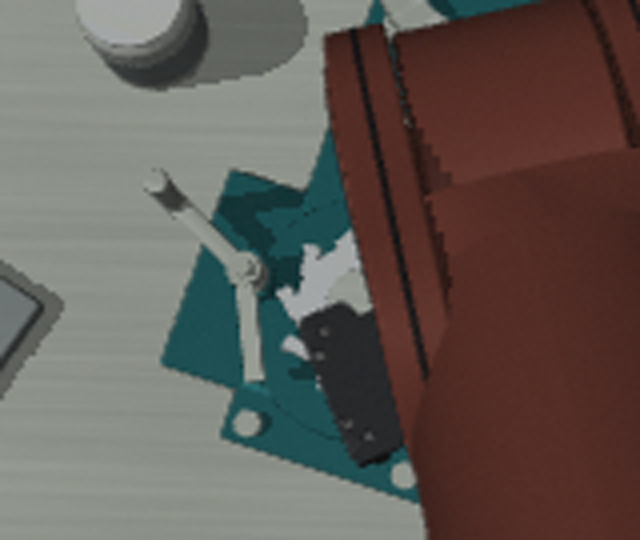

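Call:
{"op": "play_rows", "data": {
  "targets": "0.1 -0.002 -0.002 0 0; 0.1 -0.004 -0.0045 0 0; 0.1 -0.006 -0.0065 0 0; 0.1 -0.008 -0.009 0 0; 0.1 -0.0095 -0.0105 0 0"
}}

```text
t: 14.8
eef_pos: [0.5378, 0.0142, 0.1071]
orientation: [179.3, 2.7, 24.9]
contact_force: [-0.6, -0.5, -9.5]
gripper_width: 0.0221
```

```bash
python3 arc.py .15 .125 .1 .075 .05 0 -.05
```

```text
t 14.8 drum 0.141 rad 0.0849 z 0.1071 [179.3   2.7  24.9] w 0.0221
force tang -0.3 rad 0.7 z -9.5
0.15 (array([0.0008, 0.0004, 0.0001]), 0, np.float64(24.86))
0.125 (array([-0.0005, -0.0013,  0.0001]), 0, np.float64(24.86))
0.1 (array([-0.0018, -0.003 ,  0.0001]), 0, np.float64(24.86))
0.075 (array([-0.003 , -0.0047,  0.0002]), 0, np.float64(24.86))
0.05 (array([-0.0042, -0.0065,  0.0002]), 0, np.float64(24.86))
0.0 (array([-0.0064, -0.0101,  0.0003]), 0, np.float64(24.86))
-0.05 (array([-0.0084, -0.0138,  0.0003]), 0, np.float64(24.86))
```

Call:
{"op": "play_rows", "data": {
  "targets": "0.1 -0.0005 -0.001 0.001 0; 0.1 -0.001 -0.0025 0.002 0; 0.1 -0.002 -0.004 0.002 0"
}}

```text
t: 15.05
eef_pos: [0.5355, 0.0155, 0.1069]
orientation: [179.1, 2.6, 24.8]
contact_force: [-2.5, -6.6, 6.9]
gripper_width: 0.0219
```

```bash
python3 arc.py .1 .075 .05 0 -.05
```

```text
t 15.05 drum 0.109 rad 0.0848 z 0.1069 [179.1   2.6  24.8] w 0.0219
force tang 1.0 rad 7.0 z 6.9
0.1 (array([-0.0002, -0.0008, -0.0001]), 0, np.float64(24.78))
0.075 (array([-0.0015, -0.0025, -0.0001]), 0, np.float64(24.78))
0.05 (array([-0.0026, -0.0043, -0.0001]), 0, np.float64(24.78))
0.0 (array([-0.0048, -0.0079, -0.    ]), 0, np.float64(24.78))
-0.05 (array([-0.0068, -0.0116, -0.    ]), 0, np.float64(24.78))
```

Call:
{"op": "play_rows", "data": {
  "targets": "0.1 -0.0012 -0.0004 -0.001 0; 0.1 -0.002 -0.002 -0.001 0; 0.1 -0.0027 -0.0032 -0.001 0"
}}

```text
t: 15.3
eef_pos: [0.5311, 0.0177, 0.1073]
orientation: [179.1, 2.6, 24.8]
contact_force: [1.3, 0.4, -12.2]
gripper_width: 0.022
```

```bash
python3 arc.py .1 .075 .05 0 -.05
```

```text
t 15.3 drum 0.052 rad 0.0851 z 0.1073 [179.1   2.6  24.8] w 0.0220
force tang 0.8 rad -1.0 z -12.2
0.1 (array([0.0028, 0.003 , 0.0002]), 0, np.float64(24.81))
0.075 (array([0.0016, 0.0013, 0.0002]), 0, np.float64(24.81))
0.05 (array([ 0.0004, -0.0005,  0.0003]), 0, np.float64(24.81))
0.0 (array([-0.0018, -0.0041,  0.0003]), 0, np.float64(24.81))
-0.05 (array([-0.0038, -0.0078,  0.0003]), 0, np.float64(24.81))
```

Call:
{"op": "play_rows", "data": {
  "targets": "0.1 -0.0006 -0.001 0.0008 0; 0.1 -0.0012 -0.002 0.0008 0; 0.1 -0.0018 -0.003 0.0008 0"
}}

```text
t: 15.55
eef_pos: [0.5286, 0.0194, 0.1071]
orientation: [179.1, 2.6, 24.8]
contact_force: [-0.2, -3.1, -1.6]
gripper_width: 0.0221
```

```bash
python3 arc.py  .05 0 -.05 -.1
```

```text
t 15.55 drum 0.016 rad 0.0851 z 0.1071 [179.1   2.6  24.8] w 0.0221
force tang 1.6 rad 2.6 z -1.6
0.05 (array([0.002 , 0.0021, 0.    ]), 0, np.float64(24.79))
0.0 (array([-0.0002, -0.0015,  0.0001]), 0, np.float64(24.79))
-0.05 (array([-0.0022, -0.0052,  0.0001]), 0, np.float64(24.79))
-0.1 (array([-0.0041, -0.009 ,  0.0001]), 0, np.float64(24.79))
```

Call:
{"op": "play_rows", "data": {
  "targets": "0.1 -0.0009 -0.001 0 0; 0.1 -0.0015 -0.0022 0 0; 0.1 -0.002 -0.0034 0 0"
}}

```text
t: 15.8
eef_pos: [0.5253, 0.0217, 0.1072]
orientation: [179.1, 2.6, 24.8]
contact_force: [0.2, -1.9, -4.8]
gripper_width: 0.0221
```

```bash
python3 arc.py  0 -.05 -.1 -.15;  python3 snap.py o scene wrist
```

```text
t 15.8 drum -0.031 rad 0.0852 z 0.1072 [179.1   2.6  24.8] w 0.0221
force tang 1.3 rad 1.4 z -4.8
0.0 (array([0.0019, 0.002 , 0.0001]), 0, np.float64(24.79))
-0.05 (array([-0.0002, -0.0017,  0.0001]), 0, np.float64(24.79))
-0.1 (array([-0.002 , -0.0055,  0.0002]), 0, np.float64(24.79))
-0.15 (array([-0.0036, -0.0094,  0.0002]), 0, np.float64(24.79))
15.8 [0.5253 0.0217 0.1072] F [-0.0288 -0.0801] [179.1   2.6  24.8] 0.0221 f [ 0.2 -1.9 -4.8]
```

View pics/ow.png

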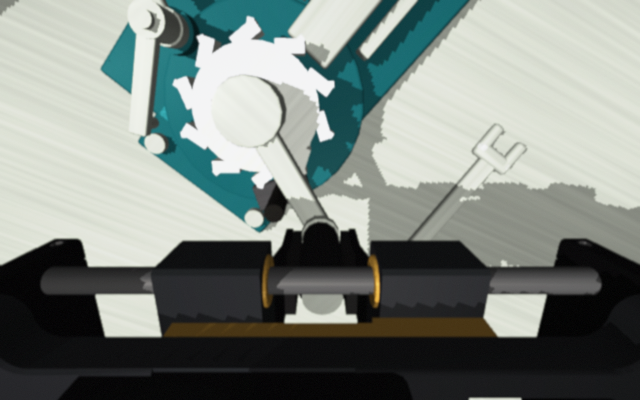

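View pics/os.png

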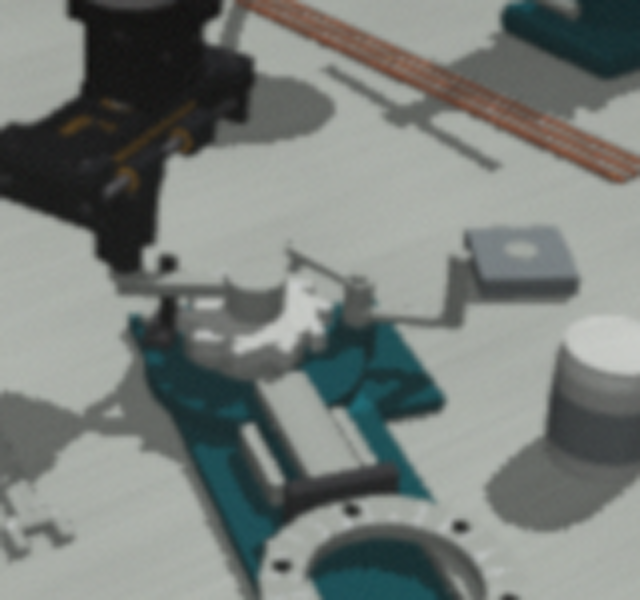

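```bash
python3 - <<'E'
from h import *
for u,v in[(274,213),(276,212)]:
    x,y=toF(wray("o.npy",u,v,.09));a=np.degrees(np.arctan2(y,x));print(x,y,np.hypot(x,y),a,"contact drum",np.radians(a+108)+np.arcsin(14.5/np.hypot(x,y)/1000))
# hub reference
print(toF(wray("o.npy",249,106,.095)))
E
```

```text
-0.03863580797791699 -0.04987416393085605 0.06308849249988763 -127.76371858091987 contact drum -0.11303290344926761
-0.03728876723575065 -0.05037759687643459 0.06267658597121052 -126.50830852574589 contact drum -0.08956956415192108
(np.float64(0.0025756991125275427), np.float64(0.00025364996307988))
```

Call:
{"op": "play_rows", "data": {
  "targets": "0.1 -0.0006 -0.001 0.0004 0; 0.1 -0.0012 -0.0024 0.0004 0; 0.1 -0.0012 -0.0024 0.0004 0"
}}

```text
t: 16.15
eef_pos: [0.5229, 0.0235, 0.1071]
orientation: [179.1, 2.6, 24.8]
contact_force: [-1.5, -1.4, 0.2]
gripper_width: 0.0219
```

```bash
python3 arc.py -.1 -.15
```

```text
t 16.15 drum -0.066 rad 0.0852 z 0.1071 [179.1   2.6  24.8] w 0.0219
force tang -0.3 rad 2.0 z 0.2
-0.1 (array([-0.0006, -0.0029,  0.0001]), 0, np.float64(24.8))
-0.15 (array([-0.0023, -0.0068,  0.0001]), 0, np.float64(24.8))
```

Call:
{"op": "play_rows", "data": {
  "targets": "0.1 -0.0006 -0.0007 0.0002 0; 0.1 -0.0009 -0.0015 0.0002 0; 0.1 -0.0009 -0.0015 0.0002 0"
}}

```text
t: 16.4
eef_pos: [0.5215, 0.0246, 0.1071]
orientation: [179.1, 2.6, 24.8]
contact_force: [-1.5, -0.5, 0.0]
gripper_width: 0.0219
```

```bash
python3 arc.py -.1 -.15
```

```text
t 16.4 drum -0.087 rad 0.0852 z 0.1071 [179.1   2.6  24.8] w 0.0219
force tang -0.9 rad 1.4 z 0.0
-0.1 (array([ 0.0002, -0.0013,  0.0001]), 0, np.float64(24.81))
-0.15 (array([-0.0014, -0.0052,  0.0001]), 0, np.float64(24.81))
```

Call:
{"op": "play_rows", "data": {
  "targets": "0.1 -0.0003 -0.0007 0 0; 0.1 -0.0007 -0.0015 0 0; 0.1 -0.0007 -0.0015 0 0"
}}

```text
t: 16.65
eef_pos: [0.5201, 0.0258, 0.1071]
orientation: [179.1, 2.6, 24.8]
contact_force: [-1.0, -1.3, -0.7]
gripper_width: 0.022
```

```bash
python3 arc.py -.1 -.15
```

```text
t 16.65 drum -0.109 rad 0.0852 z 0.1071 [179.1   2.6  24.8] w 0.0220
force tang 0.1 rad 1.7 z -0.7
-0.1 (array([0.001 , 0.0004, 0.0001]), 0, np.float64(24.82))
-0.15 (array([-0.0007, -0.0035,  0.0001]), 0, np.float64(24.82))
```

Call:
{"op": "play_rows", "data": {
  "targets": "0.1 -0.0003 -0.0007 0 0; 0.1 -0.0007 -0.0015 0 0; 0.1 -0.0007 -0.0015 0 0"
}}

```text
t: 16.9
eef_pos: [0.5195, 0.0263, 0.1072]
orientation: [179.0, 2.5, 24.8]
contact_force: [3.6, -2.3, -4.0]
gripper_width: 0.0218
```

```bash
python3 arc.py -.15 -.2; python3 snap.py p wrist
```

```text
t 16.9 drum -0.118 rad 0.0853 z 0.1072 [179.    2.5  24.8] w 0.0218
force tang 4.2 rad -0.7 z -4.0
-0.15 (array([-0.0003, -0.0028,  0.0001]), 0, np.float64(24.79))
-0.2 (array([-0.0017, -0.0068,  0.0001]), 0, np.float64(24.79))
16.9 [0.5195 0.0263 0.1072] F [-0.0357 -0.0774] [179.    2.5  24.8] 0.0218 f [ 3.6 -2.3 -4. ]
```

View pics/pw.png

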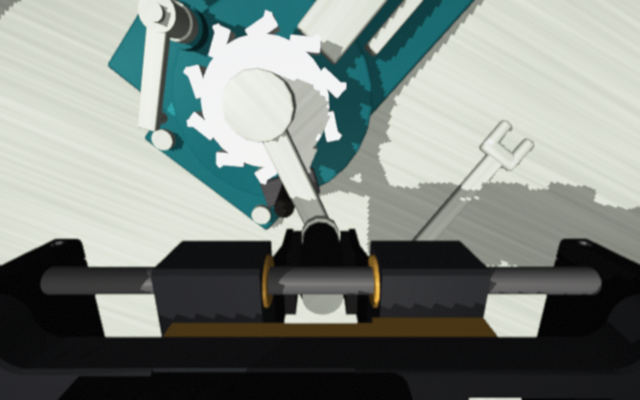

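Call:
{"op": "play_rows", "data": {
  "targets": "0.1 -0.0003 -0.0007 0.0002 0; 0.1 -0.0008 -0.0017 0.0002 0; 0.1 -0.0008 -0.0017 0.0002 0"
}}

```text
t: 17.2
eef_pos: [0.5192, 0.0266, 0.1072]
orientation: [178.9, 2.4, 24.7]
contact_force: [6.3, -6.6, -4.1]
gripper_width: 0.0218
```

```bash
python3 arc.py -.15 -.2
```

```text
t 17.2 drum -0.123 rad 0.0853 z 0.1072 [178.9   2.4  24.7] w 0.0218
force tang 9.1 rad 0.6 z -4.1
-0.15 (array([-0.0002, -0.0024,  0.0001]), 0, np.float64(24.75))
-0.2 (array([-0.0016, -0.0064,  0.0001]), 0, np.float64(24.75))
```

Call:
{"op": "play_rows", "data": {
  "targets": "0.1 -0.0002 -0.0004 0.0005 0; 0.1 -0.0002 -0.0004 0.0005 0; 0.1 -0.0002 -0.0004 0.0005 0"
}}

```text
t: 17.45
eef_pos: [0.5196, 0.0263, 0.1071]
orientation: [178.8, 2.3, 24.7]
contact_force: [3.9, -4.8, -0.7]
gripper_width: 0.022
```

```bash
python3 arc.py -.15 -.2
```

```text
t 17.45 drum -0.117 rad 0.0852 z 0.1071 [178.8   2.3  24.7] w 0.0220
force tang 6.1 rad 0.9 z -0.7
-0.15 (array([-0.0004, -0.0029,  0.0001]), 0, np.float64(24.71))
-0.2 (array([-0.0019, -0.0069,  0.    ]), 0, np.float64(24.71))
```

Call:
{"op": "play_rows", "data": {
  "targets": "0.26 0 0 0 0; 0.3 0 0 0 0; 0.4 0 0 0 0; 0.5 0 0 0 0; 0.55 0 0 0 0"
}}

```text
t: 17.87
eef_pos: [0.5194, 0.0269, 0.1071]
orientation: [178.9, 2.3, 24.7]
contact_force: [-0.2, -0.1, -1.2]
gripper_width: 0.0388
```

```bash
python3 snap.py q scene wrist
```

```text
17.87 [0.5194 0.0269 0.1071] F [-0.0359 -0.0769] [178.9   2.3  24.7] 0.0388 f [-0.2 -0.1 -1.2]
```

View pics/qw.png

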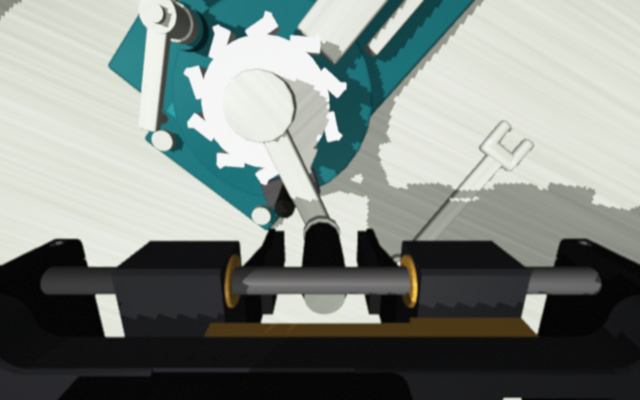

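View pics/qs.png

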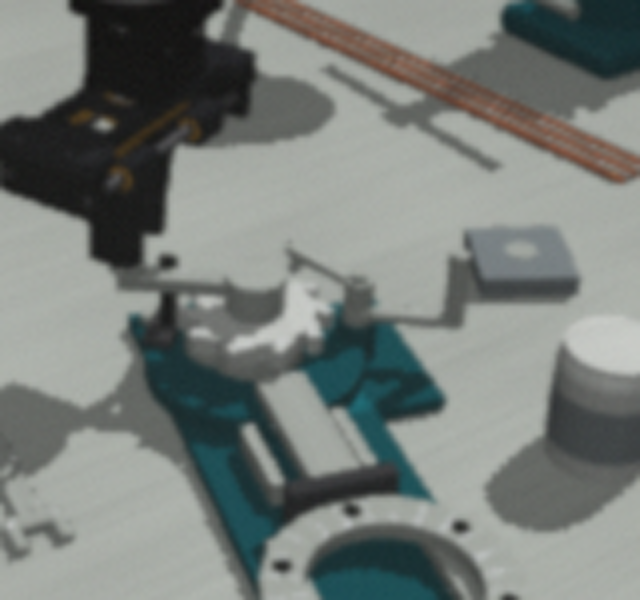

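Call:
{"op": "play_rows", "data": {
  "targets": "0.6 0 0 0 0; 0.6 0 0 -0.01 0; 0.6 0 0 -0.025 0; 0.6 0 0 -0.045 0; 0.6 0 0 -0.065 0"
}}

```text
t: 18.38
eef_pos: [0.5211, 0.0291, 0.1734]
orientation: [178.9, 2.3, 24.7]
contact_force: [1.4, -0.6, -0.4]
gripper_width: 0.0524
```

Call:
{"op": "play_rows", "data": {
  "targets": "0.6 0 0 -0.02 0; 0.6 0 0 -0.05 0; 0.6 -0.02 0.02 -0.07 0; 0.6 -0.04 0.05 -0.08 0; 0.6 -0.05 0.08 -0.08 0"
}}

```text
t: 18.8
eef_pos: [0.5119, -0.0623, 0.2611]
orientation: [178.7, 2.1, 24.9]
contact_force: [0.7, -0.8, -0.3]
gripper_width: 0.0525
```

```bash
python3 snap.py s scene wrist
```

```text
18.8 [ 0.5119 -0.0623  0.2611] F [-0.0168 -0.1643] [178.7   2.1  24.9] 0.0525 f [ 0.7 -0.8 -0.3]
```

View pics/sw.png

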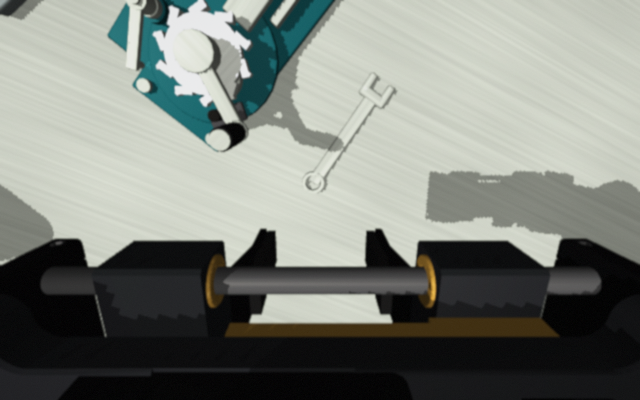

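View pics/ss.png

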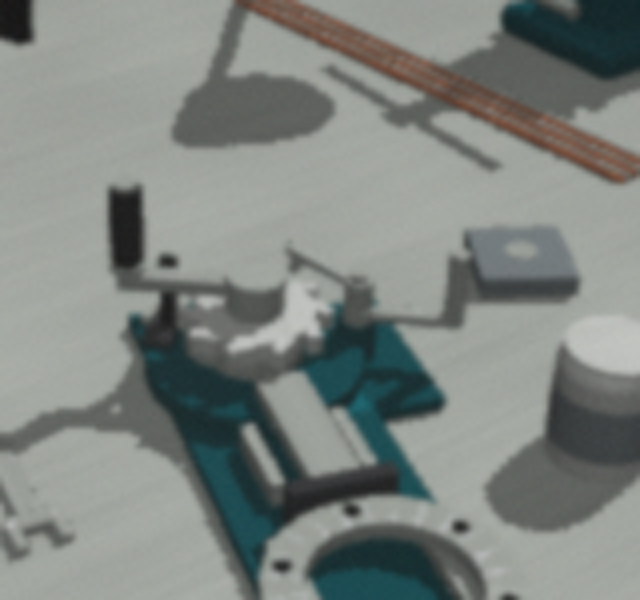

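Call:
{"op": "play_rows", "data": {
  "targets": "0.6 0 0.03 0 0; 0.6 0 0.07 0 0; 0.6 0 0.11 0 0; 0.6 0 0.15 0 0; 0.6 0 0.18 0 0"
}}

```text
t: 19.32
eef_pos: [0.5863, -0.2348, 0.2627]
orientation: [178.7, 2.3, 24.2]
contact_force: [-0.1, 0.9, -0.3]
gripper_width: 0.0524
```

Call:
{"op": "play_rows", "data": {
  "targets": "0.6 0 0.03 0 0; 0.6 0 0.06 0 0; 0.6 0 0.09 0 0; 0.6 0 0.1 0 0; 0.6 0 0.1 0 0"
}}

```text
t: 19.73
eef_pos: [0.6272, -0.3285, 0.2642]
orientation: [178.7, 2.4, 24.0]
contact_force: [0.8, -0.1, -0.0]
gripper_width: 0.0522
```

```bash
python3 snap.py u top
```

```text
19.73 [ 0.6272 -0.3285  0.2642] F [ 0.1721 -0.3845] [178.7   2.4  24. ] 0.0522 f [ 0.8 -0.1 -0. ]
```

View pics/ut.png

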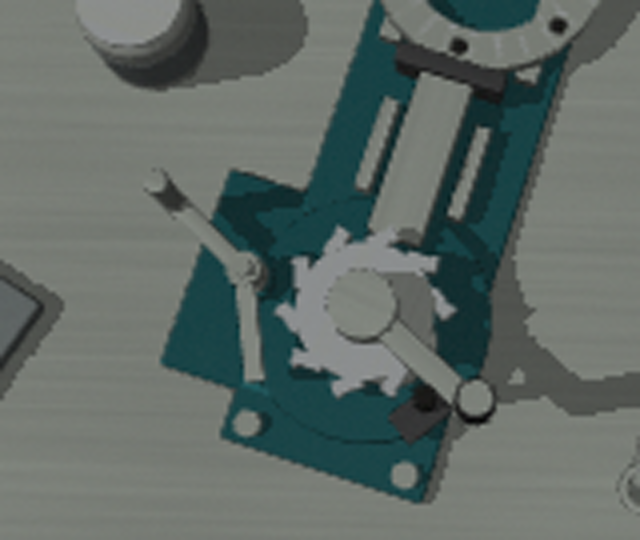

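```bash
python3 - <<'E'
from h import *
t=lambda X,Y,z:np.array(toF(ray("top",210+X/4-.4,140+Y/4-.4,z)))
p=t(155,181,.101);q=p-[0,.074];print("post",p,"lever",np.arctan2(q[0],q[1])+np.arctan2(28,58))
n=t(254,380,.073);print("nose",n,np.hypot(*n))
h=t(476,396,.151);print("handle",h,np.hypot(*h),"drum",np.arctan2(h[1],h[0])+np.radians(108))
s=t(427,398,.09);print("stop",s,np.hypot(*s),"contact",np.arctan2(s[1],s[0])+np.radians(108)+np.arcsin(.0145/np.hypot(*s)))
from station import r
import cv2
c=r.capture("top")["color"][...,::-1];a=cv2.imread("pics/top0.png")
d=cv2.absdiff(c,a).max(2)
for n,b in dict(tin=(220,120,270,165),mag=(175,195,225,245),spanner=(362,190,395,272)).items():
    x0,y0,x1,y1=b;g=lambda i:cv2.Canny(i[y0:y1,x0:x1],40,120);print(n,"shift",cv2.phaseCorrelate(np.float64(g(a)),np.float64(g(c))))
E
```

```text
post [0.02644818 0.13398094] lever 0.8650563671528577
nose [-0.05986375  0.04642418] 0.07575534948385307
handle [-0.03388317 -0.07684016] 0.0839790417827953 drum -0.10114872108490713
stop [-0.03895514 -0.05087845] 0.06407900890337914 contact -0.1110232890865038
tin shift ((-0.03777466957953379, 0.5178479716858213), 0.9050871148396764)
mag shift ((-0.07268031017662935, 0.033503663390288096), 0.9868939621578187)
spanner shift ((0.2381294854080629, 0.10655400449608976), 0.8155772346905278)
```

```bash
python3 -c "
from station import r
s=r.state();print(s['t'],s['joint_velocities'].round(2));print(r.sign_off())"
```

```text
19.8333 [-0.79 -1.34 -1.    0.94 -0.11 -0.09 -0.02]
the job is handed in; nothing more can be done
None
```

The clamp is slacked off and I have handed the job in at about 19.8 s. The crank arm is resting against the rubber stop, the gripper is off the crank, and the arm is clear of everything.

1. **Lever:** I pushed it over at about 4–7 N until it stopped moving, then let the force rise to about 14 N to confirm the end stop. The last top picture reads 0.87 rad against the nominal 0.90, within what I can resolve in that picture.
2. **Pawl:** I gripped the crank handle and wound it on from about 1.97 to 2.10 rad. The last picture shows the pawl's nose about 75 mm from the drum axis, against 71 mm nominal when clear.
3. **Crank:** I eased it back in hand at about 0.3–0.55 rad/s. It met the stop at about -0.12 rad, was pressed with at most about 9 N at the handle, and I let go at about 6 N.

**Last checks:**
- **Crank at the stop:** The final picture shows the arm against the stop post. The crank reads about -0.10 rad there, and the stop position works out at -0.11 rad, so they agree within my measuring error. I did not probe the contact again after letting go.
- **Other things on the bench:** The magnet and spanner had not moved, to within about a quarter of a pixel. The tin's check read half a pixel, which I put down to changed shadows.
- **Robot:** The tool tilted by up to about 2.7 degrees while holding the handle, which caused no trouble. It was still settling slightly (about 1 degree/s), clear of everything, when I handed in.

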